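# Turn the cheese box's lid over, fit it and snap its four clips

## Task

Close the cheese box for the fridge: its lid lies upside down on the worktop, so turn it right way up (it will stand on its end while you change your grip), set it squarely down on the box and snap all four clips down over the rim until they are fully home. Close the clips corner to opposite corner so that the seal goes down evenly: the second clip must be the one diagonally opposite the first, then the other two. Leave the timer, the pepper mill and the apple where they are.

Things in the scene. Friction and masses are not known exactly. Their poses are not given: they have to be found in the camera images.
- lid_center (a point): Off-white lid, 66 (lid x) x 150 (lid y) x 26 mm block with flat vertical sides, about 0.26 kg with clips; point = middle of the block. Lid z points out of its outer face, so it points down while the lid lies upside down (start). 78 mm of each long side is free between the teal clips: grasp there across x. It stands stably on either flat 66x26 end (point 75 mm up).
- lid_plug (a point): Middle of the end of the plug, which sticks 8 mm out of the lid's underside, 21 mm from lid_center towards lid -z. Plug 43 x 127 mm, bevelled edge, dark seal; it drops into the box's mouth with about 1 mm play all round. The lid fits either way round.
- box_rim (a point): Clear box holding a block of cheese, 62 (box x) x 146 (box y) mm over the rim, mouth 45 x 129, 80 mm tall, standing fast on rubber feet. Point = middle of the mouth at rim height, z up. Lid home: lid_center 13 mm straight above it, long sides in line. At the four clip places (33 mm out in x, 52 mm either way in y) a springy catch bar reaches 35.5 mm out, 2 to 8 mm below the rim.
- clip_a (a joint): Teal clip on the lid's +x side near its +y end, diagonally opposite clip_c; hinge line along lid y at x +33.5, y +52 mm, 10.5 mm below lid_center (lid -z). 0 = shut, straight down; grows outwards, 1.57 straight out, 2.0 stop; stays where put. At about 0.75 the tooth meets the catch; press it on inwards (about 4 N at the tab) and it snaps home; pressed less it stays open.
- clip_a_tab (a point): Press point on the outer face of clip_a's tab (26 mm wide), 22 mm from the hinge line; the clip ends about 10 mm beyond it. Lid home and clip shut: 39.6 mm out from the box's middle line and 19.5 mm below the rim.
- clip_b (a joint): Teal clip on the lid's +x side near its -y end, diagonally opposite clip_d; hinge line along lid y at x +33.5, y -52 mm, 10.5 mm below lid_center (lid -z). 0 = shut, straight down; grows outwards, 1.57 straight out, 2.0 stop; stays where put. At about 0.75 the tooth meets the catch; press it on inwards (about 4 N at the tab) and it snaps home; pressed less it stays open.
- clip_b_tab (a point): Press point on the outer face of clip_b's tab (26 mm wide), 22 mm from the hinge line; the clip ends about 10 mm beyond it. Lid home and clip shut: 39.6 mm out from the box's middle line and 19.5 mm below the rim.
- clip_c (a joint): Teal clip on the lid's -x side near its -y end, diagonally opposite clip_a; hinge line along lid y at x -33.5, y -52 mm, 10.5 mm below lid_center (lid -z). 0 = shut, straight down; grows outwards, 1.57 straight out, 2.0 stop; stays where put. At about 0.75 the tooth meets the catch; press it on inwards (about 4 N at the tab) and it snaps home; pressed less it stays open.
- clip_c_tab (a point): Press point on the outer face of clip_c's tab (26 mm wide), 22 mm from the hinge line; the clip ends about 10 mm beyond it. Lid home and clip shut: 39.6 mm out from the box's middle line and 19.5 mm below the rim.
- clip_d (a joint): Teal clip on the lid's -x side near its +y end, diagonally opposite clip_b; hinge line along lid y at x -33.5, y +52 mm, 10.5 mm below lid_center (lid -z). 0 = shut, straight down; grows outwards, 1.57 straight out, 2.0 stop; stays where put. At about 0.75 the tooth meets the catch; press it on inwards (about 4 N at the tab) and it snaps home; pressed less it stays open.
- clip_d_tab (a point): Press point on the outer face of clip_d's tab (26 mm wide), 22 mm from the hinge line; the clip ends about 10 mm beyond it. Lid home and clip shut: 39.6 mm out from the box's middle line and 19.5 mm below the rim.
- timer: Red-topped kitchen timer, 72 mm across, 59 mm tall; bystander. Origin under its middle.
- pepper_mill: Light wooden pepper mill, 58 mm across, 170 mm tall; bystander. Origin under its middle.
- apple: Green apple, 68 mm; bystander. Origin under its middle.

How it is judged:
By the outcome, as a careful person would: the job done as asked, in the order asked, and still so for the second after the job is handed in, with the robot touching nothing.
It also fails if it takes over 72 s, if anything falls off the work surface, if the arm or the gripper's body presses on something with over 40 N, if the wrist force passes 120 N, or if a joint passes its speed limit or range.

## Robot

A 6-joint arm with a two-finger parallel gripper is mounted at the origin on a cart in front of the work surface, level with it; the furniture and walls round the work are solid. World frame = base frame: x ahead of the robot, y to its left, z up, the work surface at z = 0. Lengths are in mm, angles in rad, forces in N, time in s.
With the tool pointing down it reaches from about 300 to 775 mm from the base axis. Payload 14.6 kg.
Tool frame: the origin (TCP) lies between the finger pads; the fingertips stand 11 mm ahead of it and the grasp point (between the pads) lies 8 mm behind it; z points along the fingers, y is the direction in which the jaws open and shut (so a half turn about z gives the same grasp; the last joint's range is limited). The gripper opens to 94 mm and grips with 3 to 60 N. Pads are 16 mm wide; open, the fingers measure 119 mm over their backs; the gripper's body (75 mm by 177 mm) begins 78 mm behind the grasp point.
Start: joints at [-1.274, 0.3, 1.521, -0, 1.321, -0.067], TCP at [195.698, -513.996, 216.446] pointing down, gripper open.
Joint ranges: [-3.03, 3.03], [-0.79, 2.21], [0.23, 2.52], [-1.04, 4.18], [0, 3.07], [-2.55, 2.55]. Speed limits (rad/s): [2.22, 2.22, 2.57, 3.14, 3.14, 3.14].

## Interface

Orientations are given as [roll, pitch, yaw] about the fixed x, y, z axes, in that order (R = Rz(yaw) Ry(pitch) Rx(roll)).
In Python, from cell import * gives the robot as it stands.
- The arm moves only by the tool arm_command, never from a script. Its argument "deltas" is a list of rows, each an object with "xyz": the shift along the world's x, y, z in m, a list of three; "turn": the turn, a rotation vector about the world's x, y, z in rad, a list of three. A call has 1 to 12 rows; each row shifts and turns the commanded pose from where the row before left it; what a row does not reach is not made up. A row lasts 1/8 s, in which the tool goes at most 62.5 mm and 10.7 degrees, less where a joint would pass 70% of its speed; a pose out of reach is approached as far as the arm can. A call with a gripper value outside its range is refused whole. "gripper" is the closure, from 0 (fully open) to 1 (shut), set as the call begins (left out, the last holds). The fingers move at their own pace and stop on an object; "force" is the grip in N (left out, the last holds). Time passes only in rows, so rows that do not move let the fingers close. It gives the time, the measured TCP pose, the force and the opening at its end, in the units of the state.
- read_state(): the state, without advancing time (a new reading comes with each control period).
- camera(name): name is "scene" or "side" or "wrist"; returns a dict with "color" (400x640x3 uint8, red, green, blue), "fx", "fy", "cx", "cy" (pixels), "rvec" (rotation vector, rad) and "tvec" (3), from world to camera coordinates, as OpenCV has them; the wrist camera has in their place "mount" (4x4, takes a point from camera to tool coordinates, whose origin is the TCP and whose axes are the flange's). Camera axes: x right, y down, z forward; pixel columns grow to the right and rows downward; lengths in mm; the calibration is good to about 2 mm. A picture is of the moment at which its call begins: read the wrist's pose just before it. There is no depth.
- sign_off(): hands the job in, once; it reports no verdict.
The state is a dict: "clock": time; "joints": joint angles; "qd": joint speeds; "effort": joint torques, N m; "eef_pos": TCP position; "eef_rot": TCP orientation; "wrist_force": force on the tool from outside, world axes, zero at the start; "moment": the same for the moment, N m; "finger_gap": finger opening in mm.
Only numpy, scipy, OpenCV 4.12 (cv2) and the standard library are available. Lean on these libraries where they do the work, as an engineer would, in place of code of your own. Each camera call takes 0.05 s, during which the arm holds its last target.

## Working session

There is one attempt and no reset: what is moved stays moved. The work goes in short steps, Python scripts to look and compute and a tool call to move; the robot and the scene stay as the last step left them, time stands still between calls to the robot, and variables do not carry over. Pictures are saved under pics/ and viewed, and the job is handed in when it is done.

Besides the shell and the picture viewer there is one more tool, called after "Call:" by a JSON object that holds its "api" and its "payload". arm_command: Moves the arm, as the interface text tells. Its arguments: {"type":"object","properties":{"deltas":{"type":"array","items":{"type":"object","properties":{"xyz":{"type":"array","items":{"type":"number"}},"turn":{"type":"array","items":{"type":"number"}}}}},"gripper":{"type":"number"},"force":{"type":"number"}},"required":["deltas"]}

```bash
ls; mkdir -p pics; python3 - <<'E'
from cell import *
import cv2
print(read_state())
for n in ["scene","side","wrist"]:
    c=camera(n); cv2.imwrite(f"pics/{n}0.png",c["color"][:,:,::-1])
    print(n,{k:v for k,v in c.items() if k!="color"})
E
```

```text
pics
{'clock': 0.0, 'joints': array([-1.27359215e+00,  3.00450249e-01,  1.52155889e+00, -7.76879026e-06,
        1.32070783e+00, -6.65576260e-02]), 'qd': array([-3.08346080e-04, -8.01033111e-04, -2.86235999e-04,  8.43726015e-04,
       -7.66313158e-05, -1.10039539e-04]), 'effort': array([-2.12355910e-03, -5.31805193e+01, -3.52731550e+01,  7.07652443e-02,
        2.43665732e-02, -8.76095442e-05]), 'eef_pos': array([ 195.63158475, -513.77096072,  215.9071526 ]), 'eef_rot': array([-3.14047034e+00, -6.72676690e-05,  3.63763690e-01]), 'wrist_force': array([0.26915004, 0.08976128, 0.66717378]), 'moment': array([ 0.00655919, -0.00869423,  0.00993451]), 'finger_gap': 94.04400425831504}
scene {'fx': 372.20555995556936, 'fy': 372.20555995556936, 'cx': 320.6905043120298, 'cy': 200.52383746368199, 'rvec': array([ 0.7483556 , -2.50905772,  1.24425602]), 'tvec': array([489.59406125, 230.78892118, 899.55338603])}
side {'fx': 390.54227929320604, 'fy': 390.54227929320604, 'cx': 321.5193706883718, 'cy': 201.35322511632748, 'rvec': array([ 0.25162766, -2.75107317,  1.3746872 ]), 'tvec': array([ 576.67348429,   78.81835053, 1015.17480169])}
wrist {'fx': 344.0008617680066, 'fy': 344.0008617680066, 'cx': 316.549725647185, 'cy': 199.19070478598488, 'mount': array([[-2.77224653e-04, -9.71629529e-01, -2.36507887e-01,
         6.78774255e+01],
       [ 9.99999944e-01, -2.24588113e-04, -2.49497787e-04,
         5.56350614e-01],
       [ 1.89302557e-04, -2.36507943e-01,  9.71629537e-01,
        -1.67205704e+02],
       [ 0.00000000e+00,  0.00000000e+00,  0.00000000e+00,
         1.00000000e+00]])}
```

View pics/scene0.png

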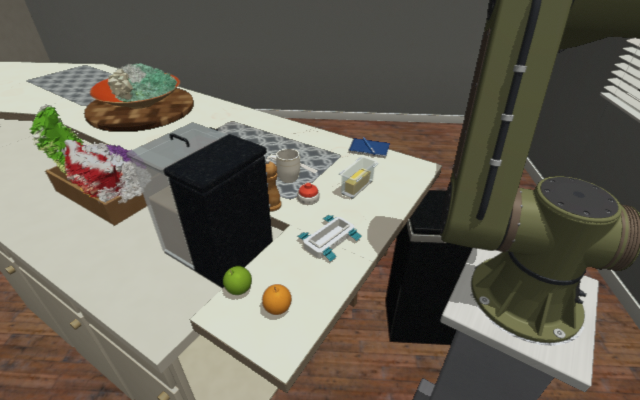

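View pics/side0.png

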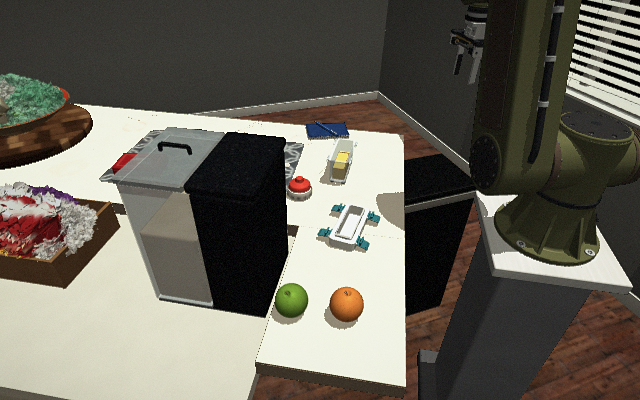

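View pics/wrist0.png

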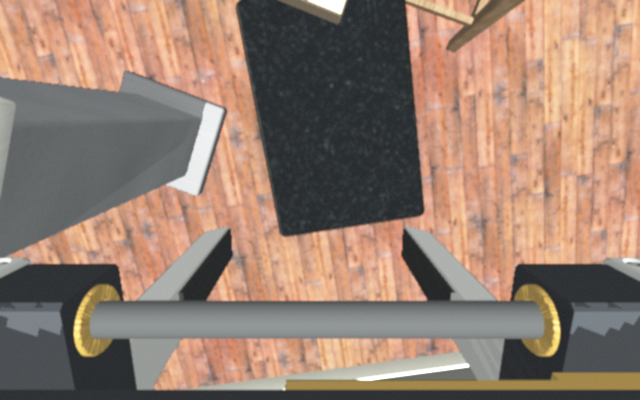

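```bash
cat > h.py <<'E'
from cell import *
import cv2, numpy as np
from scipy.spatial.transform import Rotation as Ro
def cam(n):
    s=read_state(); c=camera(n)
    if n=="wrist":
        T=np.eye(4); T[:3,:3]=Ro.from_euler('xyz',s["eef_rot"]).as_matrix(); T[:3,3]=s["eef_pos"]
        M=T@c["mount"]; c["R"]=M[:3,:3].T; c["t"]=-c["R"]@M[:3,3]
    else:
        c["R"]=cv2.Rodrigues(c["rvec"])[0]; c["t"]=np.array(c["tvec"])
    c["o"]=-c["R"].T@c["t"]
    return c
def ray(c,p,z):
    p=np.atleast_2d(p).astype(float)
    d=np.c_[(p[:,0]-c["cx"])/c["fx"],(p[:,1]-c["cy"])/c["fy"],np.ones(len(p))]@c["R"]
    return c["o"]+d*((z-c["o"][2])/d[:,2])[:,None]
def proj(c,P):
    q=np.atleast_2d(P)@c["R"].T+c["t"]
    return np.c_[c["fx"]*q[:,0]/q[:,2]+c["cx"],c["fy"]*q[:,1]/q[:,2]+c["cy"]]
def save(c,name,box=None,s=1):
    im=c["color"][:,:,::-1]
    if box: x0,y0,x1,y1=box; im=im[y0:y1,x0:x1]
    im=cv2.resize(im,None,fx=s,fy=s,interpolation=cv2.INTER_CUBIC); cv2.imwrite("pics/"+name,im)
def teal(c):
    h=cv2.cvtColor(c["color"],cv2.COLOR_RGB2HSV)
    m=cv2.inRange(h,(85,110,40),(102,255,255))
    n,l,st,ce=cv2.connectedComponentsWithStats(m)
    return [(st[i,4],ce[i].round(2),st[i,:4]) for i in range(1,n) if st[i,4]>8],m
E
python3 - <<'E'
from h import *
for n,b in (("scene",(270,140,430,280)),("side",(270,110,410,270))):
    c=cam(n); save(c,n+"1.png",b,4 if n=="scene" else 3.7)
    print(n,c["o"])
    for a,ce,st in teal(c)[0]:
        print(a,ce,ray(c,ce,23.5).round(1))
E
```

```text
scene [105.22323766 752.15468342 724.81278115]
31 [328.19 217.97] [[533.5  37.1  23.5]]
67 [354.36 234.24] [[435.8  56.2  23.5]]
34 [303.21 235.35] [[551.5 138.4  23.5]]
83 [328.89 254.  ] [[454.6 159.8  23.5]]
side [453.32512832 852.817678   660.71389721]
56 [337.68 207.66] [[536.1  36.   23.5]]
78 [373.27 216.78] [[440.3  55.7  23.5]]
72 [324.35 231.78] [[555.  138.2  23.5]]
95 [362.09 242.77] [[460.1 159.5  23.5]]
```

```bash
ls pics
```

```text
scene0.png
scene1.png
side0.png
side1.png
wrist0.png
```

View pics/scene1.png

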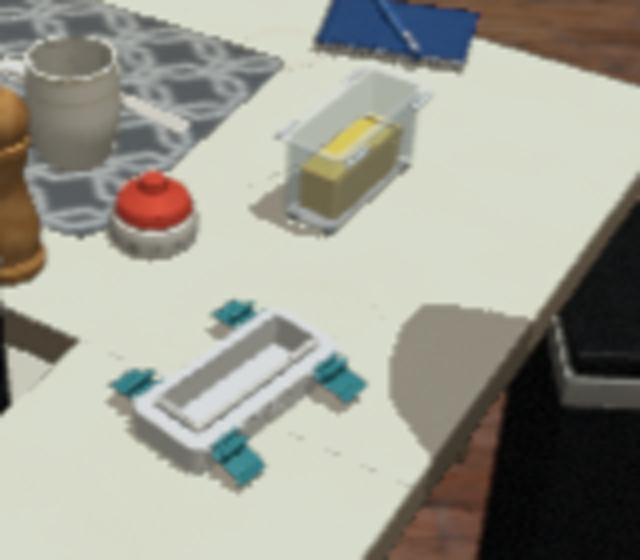

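View pics/side1.png

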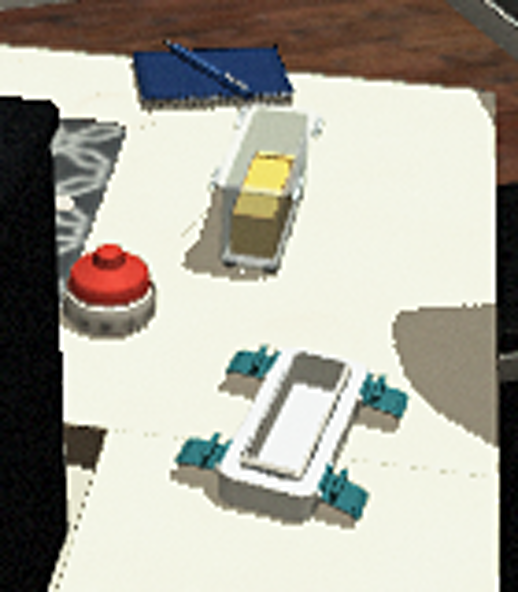

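```bash
python3 - <<'E'
from h import *
s=cam("scene")
for n,p,z in (("mill base",(274,207),0),("timer base",(309,198),10),("apple",(237,281),34),("orange",(277,298),34),("blackbox base corner",(212,281),0),("blackbox R base",(270,240),0),("blackbox top near",(240,180),200),("box base near",(352,196),0),("edge",(437,175),0),("edge2",(290,385),0),("rimA",(270+278/4,140+135/4),80),("rimB",(270+372/4,140+72/4),80),("rimC",(270+430/4,140+98/4),80)):
    print(n,ray(s,p,z).round(0)[0])
d=cam("side")
f=518/140
for n,p in (("rim nl",(270+218/f,110+180/f)),("rim fl",(270+245/f,110+112/f)),("rim fr",(270+312/f,110+120/f)),("rim nr",(270+300/f,110+190/f))):
    print(n,ray(d,p,80).round(0)[0])
E
```

```text
mill base [717.  62.   0.]
timer base [645. -27.  10.]
apple [584. 365.  34.]
orange [474. 351.  34.]
blackbox base corner [660. 380.   0.]
blackbox R base [633. 185.   0.]
blackbox top near [686. 214. 200.]
box base near [ 542. -124.    0.]
edge [ 352. -401.    0.]
edge2 [343. 481.   0.]
rimA [ 584. -108.   80.]
rimB [ 567. -235.   80.]
rimC [ 508. -225.   80.]
rim nl [ 585. -115.   80.]
rim fl [ 580. -230.   80.]
rim fr [ 523. -228.   80.]
rim nr [ 521. -114.   80.]
```

Call:
{"api": "arm_command", "payload": {"deltas": [{"xyz": [0.025, 0.039, 0.01], "turn": [0, 0, 0.083]}, {"xyz": [0.025, 0.039, 0.01], "turn": [0, 0, 0.083]}, {"xyz": [0.025, 0.039, 0.01], "turn": [0, 0, 0.083]}, {"xyz": [0.025, 0.039, 0.01], "turn": [0, 0, 0.083]}, {"xyz": [0.025, 0.039, 0.01], "turn": [0, 0, 0.083]}, {"xyz": [0.025, 0.039, 0.01], "turn": [0, 0, 0.083]}, {"xyz": [0.025, 0.039, 0.01], "turn": [0, 0, 0.083]}, {"xyz": [0.025, 0.039, 0.01], "turn": [0, 0, 0.083]}, {"xyz": [0.025, 0.039, 0.01], "turn": [0, 0, 0.083]}, {"xyz": [0.025, 0.039, 0.01], "turn": [0, 0, 0.083]}, {"xyz": [0.025, 0.039, 0.0], "turn": [0, 0, 0.083]}, {"xyz": [0.025, 0.039, 0.0], "turn": [0, 0, 0.083]}]}}

```text
clock: 1.85
eef_pos: [496.3, -44.6, 316.6]
eef_rot: [3.141, -0.0, 1.363]
wrist_force: [0.2, -0.4, 0.7]
finger_gap: 93.8
```

```bash
python3 - <<'E'
from h import *
s=read_state(); print(s["eef_pos"],s["eef_rot"],s["joints"].round(3),s["qd"].round(3),s["wrist_force"])
c=cam("wrist"); save(c,"w1.png"); print(c["o"])
for t in teal(c)[0]: print(t, ray(c,t[1],23.5).round(1))
E
```

```text
[496.33473997 -44.55426564 316.63027856] [ 3.14115033e+00 -1.02120803e-06  1.36256055e+00] [-0.163  0.124  1.503 -0.     1.514  0.045] [ 0.707  0.373 -0.404  0.003  0.035  0.047] [ 0.15815476 -0.35468847  0.65438459]
[510.3563622   21.46923568 483.8354423 ]
(np.int32(391), array([332.  ,  12.25]), array([320,   3,  25,  18], dtype=int32)) [[553.9 137.2  23.5]]
(np.int32(334), array([254.48,  15.7 ]), array([245,   5,  20,  21], dtype=int32)) [[460.7 153.   23.5]]
(np.int32(282), array([258.98, 102.4 ]), array([249,  95,  21,  15], dtype=int32)) [[441.1  53.1  23.5]]
(np.int32(288), array([333.44, 100.05]), array([323,  94,  22,  14], dtype=int32)) [[535.6  36.   23.5]]
```

View pics/w1.png

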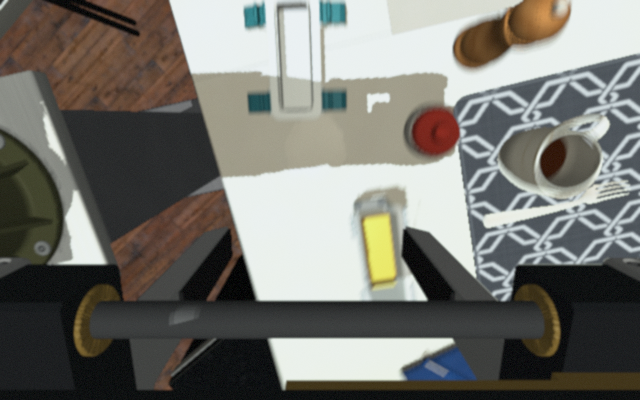

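Call:
{"api": "arm_command", "payload": {"deltas": [{"xyz": [0.009, -0.042, 0]}, {"xyz": [0.009, -0.042, 0]}, {"xyz": [0.009, -0.042, 0]}, {"xyz": [0.009, -0.042, 0]}, {"xyz": [0.009, -0.042, 0]}, {"xyz": [0, 0, 0]}, {"xyz": [0, 0, 0]}, {"xyz": [0, 0, 0]}, {"xyz": [0, 0, 0]}]}}

```text
validation failed for argument at $.de...
```

```bash
python3 - <<'E'
from h import *
s=read_state(); print(s["eef_pos"],s["eef_rot"],s["joints"].round(3),s["qd"].round(3),s["wrist_force"])
c=cam("wrist"); save(c,"w2.png"); save(c,"w2z.png",(250,60,430,260),3);print(c["o"])
np.savez("w2.npz",**c)
E
```

```text
[498.00964243 -41.13711716 316.13278622] [-3.14150283e+00 -1.21658211e-03  1.36893552e+00] [-1.560e-01  1.270e-01  1.500e+00  1.000e-03  1.514e+00  4.500e-02] [-0.083 -0.031  0.046 -0.006 -0.003 -0.007] [ 1.98036404  2.9558228  -1.20847051]
[511.65306873  24.75590317 483.42058842]
```

View pics/w2.png

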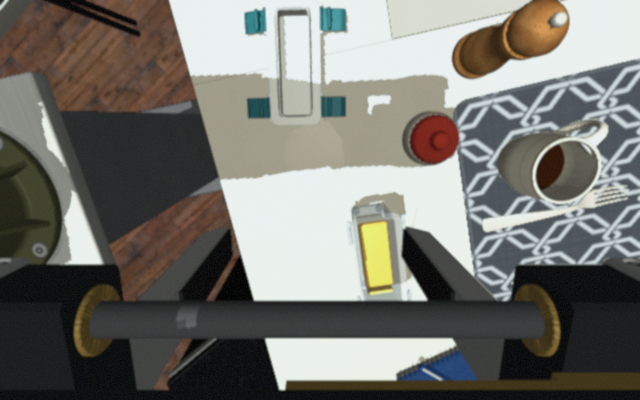

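View pics/w2z.png

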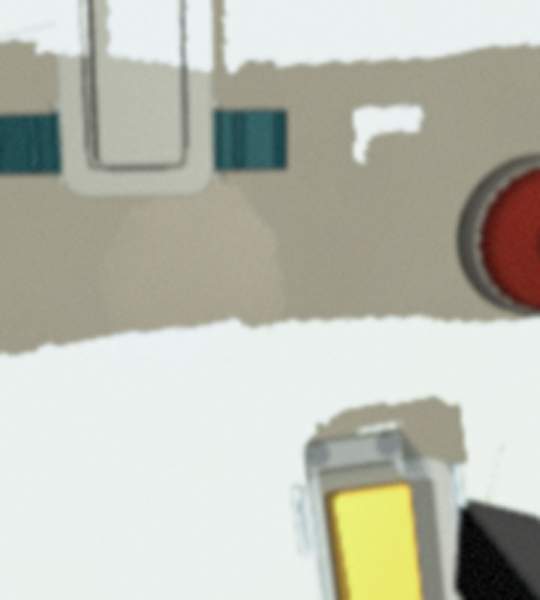

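Call:
{"api": "arm_command", "payload": {"deltas": [{"xyz": [0.009, -0.042, 0], "turn": [0, 0, 0]}, {"xyz": [0.009, -0.042, 0], "turn": [0, 0, 0]}, {"xyz": [0.009, -0.042, 0], "turn": [0, 0, 0]}, {"xyz": [0.009, -0.042, 0], "turn": [0, 0, 0]}, {"xyz": [0.009, -0.042, 0], "turn": [0, 0, 0]}, {"xyz": [0, 0, 0], "turn": [0, 0, 0]}, {"xyz": [0, 0, 0], "turn": [0, 0, 0]}, {"xyz": [0, 0, 0], "turn": [0, 0, 0]}]}}

```text
clock: 2.95
eef_pos: [540.6, -255.2, 316.9]
eef_rot: [3.141, 0.0, 1.36]
wrist_force: [-0.0, 0.3, -0.1]
finger_gap: 94.0
```

```bash
python3 - <<'E'
from h import *
s=read_state(); print(s["eef_pos"],s["eef_rot"],s["joints"].round(3),s["qd"].round(3),s["wrist_force"])
c=cam("wrist"); save(c,"w3.png"); save(c,"w3z.png",(240,50,440,250),3);print(c["o"])
np.savez("w3.npz",**c)
E
```

```text
[ 540.61393683 -255.24289669  316.86452217] [3.14107378e+00 1.01766134e-04 1.36044192e+00] [-0.502  0.359  1.214  0.     1.568 -0.292] [ 0.004 -0.001 -0.001 -0.001 -0.001 -0.002] [-0.01749445  0.29794849 -0.07579635]
[ 554.76770969 -189.22965981  484.06271646]
```

View pics/w3.png

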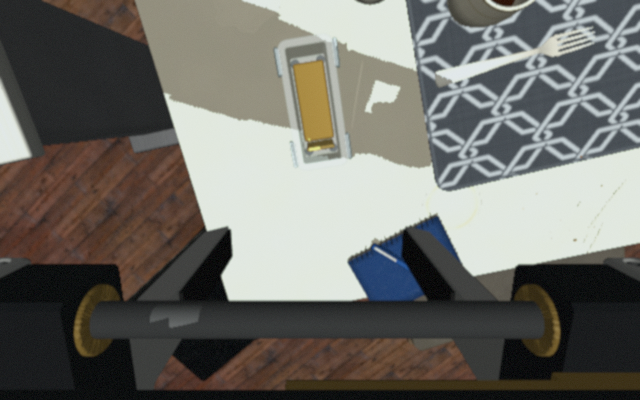

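View pics/w3z.png

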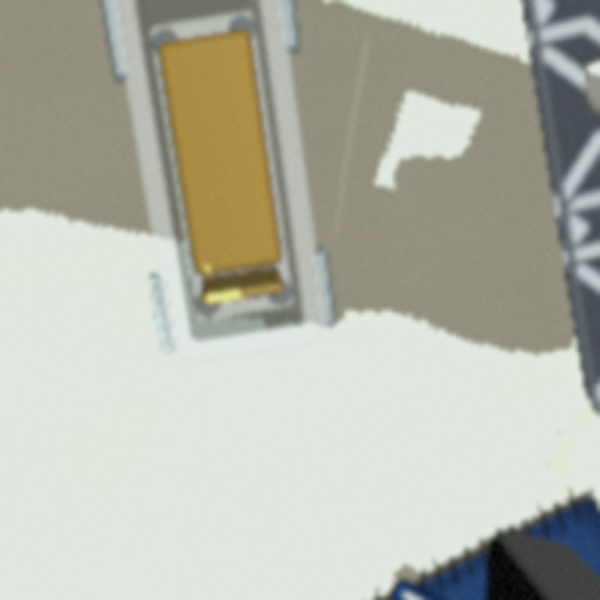

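```bash
python3 - <<'E'
from h import *
c=np.load("w3.npz"); im=c["color"][20:180,255:375,::-1]
g=cv2.createCLAHE(3,(4,4)); im=np.dstack([g.apply(np.ascontiguousarray(im[:,:,i])) for i in range(3)])
im=cv2.resize(im,None,fx=5,fy=5,interpolation=cv2.INTER_CUBIC)
for k in range(0,120,20): cv2.putText(im,str(255+k),(k*5,10),0,.35,(0,0,255))
for k in range(0,160,20): cv2.putText(im,str(20+k),(0,k*5+4),0,.35,(0,0,255))
cv2.imwrite("pics/w3c.png",cv2.resize(im,(450,600)) if 0 else im[:600]); cv2.imwrite("pics/w3d.png",im[400:])
E
```

```text
(no output)
```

View pics/w3c.png

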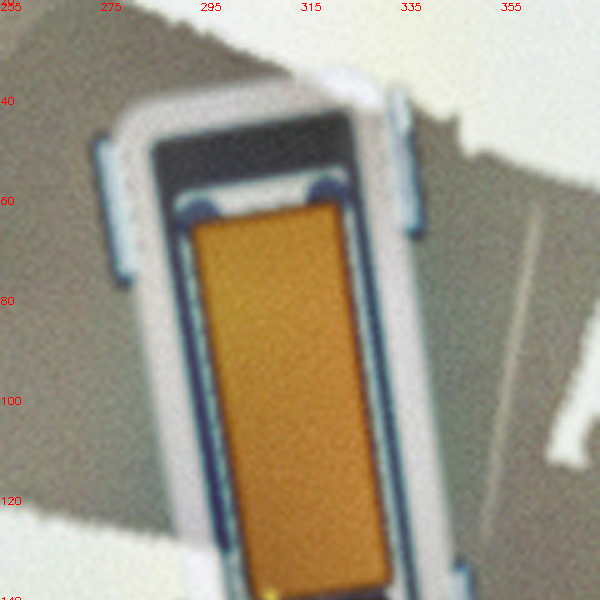

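View pics/w3d.png

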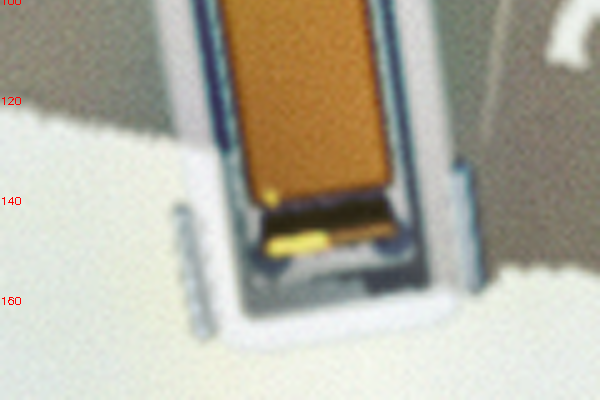

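```bash
cat > fitbox.py <<'E'
from h import *
def fit(P,W,label):
    # 2D rigid: model W -> points P
    a=P[:,:2].mean(0); b=W.mean(0); H=(W-b).T@(P[:,:2]-a); U,S,V=np.linalg.svd(H); R=(V.T@np.diag([1,np.sign(np.linalg.det(V.T@U.T))])@U.T)
    t=a-R@b; th=np.arctan2(R[1,0],R[0,0]); r=P[:,:2]-(W@R.T+t)
    print(label,"centre",t.round(1),"yaw",th.round(4),"res",r.round(1).tolist()); return t,th
E
python3 - <<'E'
from fitbox import *
c=np.load("w3.npz")
m=np.array([(285.4,49),(325,42.4),(304,163),(341,158)])
fit(ray(c,m,80),np.array([(-22.5,64.5),(22.5,64.5),(-22.5,-64.5),(22.5,-64.5)]),"mouth")
b=np.array([(273.6,47.6),(278.6,77),(336.6,37),(339.8,67.2),(289.8,141),(296,167.6),(348.6,131.6),(351.8,158.4)])
B=ray(c,b,76)
fit(B.reshape(4,2,3).mean(1),np.array([(-35.5,52),(35.5,52),(-35.5,-52),(35.5,-52)]),"bars")
print(B.round(1))
# yellow cheese? skip. scene/side check of projected rim
E
```

```text
mouth centre [ 554.4 -177.5] yaw -0.0583 res [[0.5, -1.1], [-0.7, -1.0], [0.7, 1.4], [-0.4, 0.7]]
bars centre [ 554.9 -177.2] yaw -0.0526 res [[0.6, -0.2], [-0.7, -0.5], [1.4, 0.2], [-1.2, 0.5]]
[[ 523.6 -108.1   76. ]
 [ 521.8 -139.1   76. ]
 [ 593.7 -112.    76. ]
 [ 591.1 -143.3   76. ]
 [ 518.  -211.    76. ]
 [ 518.1 -243.1   76. ]
 [ 587.4 -214.8   76. ]
 [ 585.3 -246.2   76. ]]
```

Call:
{"api": "arm_command", "payload": {"deltas": [{"xyz": [-0.0075, 0.045, -0.005], "turn": [0, 0, 0]}, {"xyz": [-0.0075, 0.045, -0.005], "turn": [0, 0, 0]}, {"xyz": [-0.0075, 0.045, -0.005], "turn": [0, 0, 0]}, {"xyz": [-0.0075, 0.045, -0.005], "turn": [0, 0, 0]}, {"xyz": [-0.0075, 0.045, -0.005], "turn": [0, 0, 0]}, {"xyz": [-0.0075, 0.045, -0.005], "turn": [0, 0, 0]}, {"xyz": [0, 0, 0], "turn": [0, 0, 0]}, {"xyz": [0, 0, 0], "turn": [0, 0, 0]}, {"xyz": [0, 0, 0], "turn": [0, 0, 0]}]}}

```text
clock: 4.12
eef_pos: [495.8, 13.3, 286.6]
eef_rot: [3.141, 0.0, 1.359]
wrist_force: [-0.0, 0.2, 0.8]
finger_gap: 93.9
```

```bash
python3 - <<'E'
from h import *
s=read_state(); print(s["eef_pos"],s["eef_rot"],s["joints"].round(3),s["qd"].round(3),s["wrist_force"])
c=cam("wrist"); save(c,"w4.png"); 
np.savez("w4.npz",**c)
for t in teal(c)[0]: print(t, ray(c,t[1],23.5).round(1))
im=c["color"][20:180,230:370,::-1]
g=cv2.createCLAHE(3,(4,4)); im=np.dstack([g.apply(np.ascontiguousarray(im[:,:,i])) for i in range(3)])
im=cv2.resize(im,None,fx=4,fy=4,interpolation=cv2.INTER_CUBIC)
for k in range(0,140,20): cv2.putText(im,str(230+k),(k*4,10),0,.35,(0,0,255))
for k in range(0,160,20): cv2.putText(im,str(20+k),(0,k*4+4),0,.35,(0,0,255))
cv2.imwrite("pics/w4c.png",im[:600])
E
```

```text
[495.81471031  13.28076836 286.57789209] [3.14133028e+00 7.45560884e-05 1.35886982e+00] [-0.047  0.131  1.563 -0.     1.447  0.165] [-0.005  0.003  0.001  0.002  0.     0.002] [-0.03769687  0.15977817  0.78938013]
(np.int32(520), array([342.89,  59.94]), array([331,  49,  25,  22], dtype=int32)) [[553.5 134.8  23.5]]
(np.int32(412), array([262.3 ,  62.91]), array([252,  52,  21,  22], dtype=int32)) [[460.3 151.5  23.5]]
(np.int32(402), array([343.89, 148.2 ]), array([333, 139,  23,  19], dtype=int32)) [[534.9  33.7  23.5]]
(np.int32(372), array([266.38, 150.34]), array([256, 142,  22,  18], dtype=int32)) [[440.1  51.4  23.5]]
```

View pics/w4c.png

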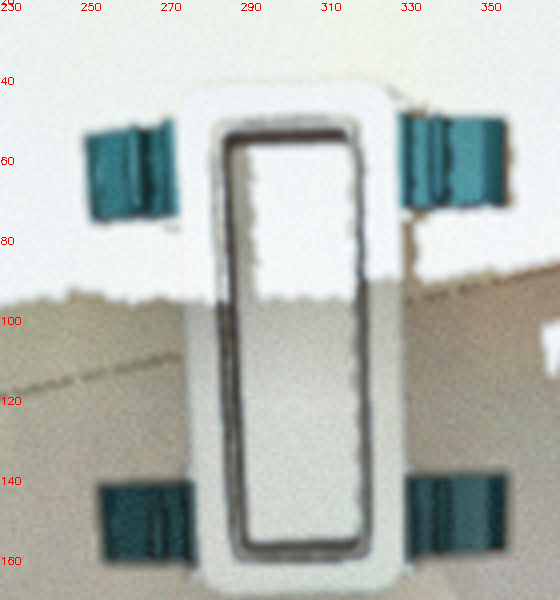

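```bash
python3 - <<'E'
from h import *
c=np.load("w4.npz")
p=[(274.5,77.5),(279,145),(330,80),(331.5,130),(302.5,40.5),(305,168)]
P=ray(c,p,26);print(P.round(1))
e=(P[4]+P[5])/2;print(e, np.linalg.norm(P[4]-P[5]))
# plug outer top at z=34: corners
q=[(282.5,49.5),(317.5,50),(288,160),(322.5,158.5)]
Q=ray(c,q,34);print(Q.round(1),Q.mean(0))
u=np.array([np.cos(-.19),np.sin(-.19)])
for k in P[:4]: print(k[:2]@u)
print(np.array([497.2,92.9])@u)
E
```

```text
[[470.7 132.4  26. ]
 [457.3  54.6  26. ]
 [534.1 115.9  26. ]
 [524.2  58.8  26. ]
 [511.8 164.8  26. ]
 [482.4  20.   26. ]]
[497.10456751  92.39979857  26.        ] 147.74483032516764
[[487.5 158.7  34. ]
 [526.3 149.9  34. ]
 [464.7  35.1  34. ]
 [506.3  28.   34. ]] [496.21003705  92.92983124  34.        ]
437.2209802261793
438.7408267479597
502.57324052468715
503.6518042404829
470.7075143569899
```

```bash
python3 - <<'E'
import numpy as np
D=[([-1.27359,.30045,1.521559,0,1.3207],(195.63,-513.77,215.9)),([-0.156,.127,1.5,0,1.514],(498.0,-41.1,316.1)),([-.502,.359,1.214,0,1.568],(540.6,-255.2,316.86)),([-.047,.131,1.563,0,1.447],(495.8,13.28,286.58)),([-.163,.124,1.503,0,1.514],(496.33,-44.55,316.63))]
A=[];b=[]
for q,p in D:
    r=np.hypot(p[0],p[1]); a,c=q[1],q[1]+q[2]
    A.append([1,0,np.sin(a),np.sin(c),np.cos(c)]);b.append(r)
    A.append([0,1,np.cos(a),np.cos(c),-np.sin(c)]);b.append(p[2])
A=np.array(A);b=np.array(b)
x,res,rk,sv=np.linalg.lstsq(A,b,rcond=None);print(x,sv,(A@x-b).round(1))
E
```

```text
[  1.58435949 -35.74622518 423.17665103 447.61548705  42.62164081] [3.86585089 3.15937286 0.19948629 0.13551073 0.12410515] [ 0.   0.   0.   0.2 -0.  -0.  -0.1 -0.1  0.1 -0.1]
```

```bash
cat > ik.py <<'E'
import numpy as np
from scipy.spatial.transform import Rotation as Ro
from scipy.optimize import least_squares
P=dict(a1=1.6,hd=-35.7,L2=423.2,L3=447.6,o=42.6,d6=300.)
def fk(q):
    a,c=q[1],q[1]+q[2]
    r=P["a1"]+P["L2"]*np.sin(a)+P["L3"]*np.sin(c)+P["o"]*np.cos(c)
    z=P["hd"]+P["d6"]+P["L2"]*np.cos(a)+P["L3"]*np.cos(c)-P["o"]*np.sin(c)
    R=Ro.from_euler('ZYZYZ',[q[0],c,q[3],q[4],q[5]+np.pi/2]).as_matrix()
    return np.array([r*np.cos(q[0]),r*np.sin(q[0]),z])+P["d6"]*R[:,2],R
def ik(p,R,q0):
    def f(q):
        x,Q=fk(q); return np.r_[(x-p)/100,(Q-R).ravel()]
    s=least_squares(f,q0); return s.x,np.abs(s.fun).max()
def pose(yaw,tilt):
    # tool down with yaw, then tilt about tool y axis (world dir jaw): tilt>0 => tool z leans to tool +x
    R0=Ro.from_euler('xyz',[np.pi,0,yaw]).as_matrix()
    j=R0[:,1]
    # rotate so that down -> toward tool x
    R=Ro.from_rotvec(j*tilt).as_matrix()@R0
    return R
lo=np.array([-3.03,-.79,.23,-1.04,0,-2.55]);hi=np.array([3.03,2.21,2.52,4.18,3.07,2.55])
E
python3 - <<'E'
from ik import *
R=pose(1.36,.5);print(R[:,2],R[:,0])
for d6 in (230,300,370):
  P["d6"]=d6
  for nm,p,yaw in (("lid",(497,93,30),1.38),("stand",(497,60,75),1.5),("box",(555,-177,95),1.516)):
    for t in (-1.57,-.785,-.5,0,.5,.785,1.57):
        R=pose(yaw,t); q,e=ik(np.array(p),R,[.0,.6,1.6,.5*np.sign(-t),1.2,.1])
        print(d6,nm,t,q.round(2),round(e,3),"OK" if e<1e-3 and (q>lo).all() and (q<hi).all() else "x")
E
```

```text
[ 0.10031436  0.46881326 -0.87758256] [0.1836242  0.85815692 0.47942554]Traceback (most recent call last):
  File "<stdin>", line 7, in <module>
  File "ik.py", line 14, in ik
    s=least_squares(f,q0); return s.x,np.abs(s.fun).max()
    return func(*args, **kwargs)
    vector_fun = VectorFunction(
        fun_wrapped,
    ...<6 lines>...
        workers=workers
    )
    self._update_fun()
    ~~~~~~~~~~~~~~~~^^
    self.f = self.fun_wrapped(xp_copy(self.x))
             ~~~~~~~~~~~~~~~~^^^^^^^^^^^^^^^^^
    return np.atleast_1d(self.fun(x))
                         ~~~~~~~~^^^
    return self.f(x, *self.args, **self.kwargs)
           ~~~~~~^^^^^^^^^^^^^^^^^^^^^^^^^^^^^^
  File "ik.py", line 13, in f
    x,Q=fk(q); return np.r_[(x-p)/100,(Q-R).ravel()]
        ~~^^^
  File "ik.py", line 9, in fk
    R=Ro.from_euler('ZYZYZ',[q[0],c,q[3],q[4],q[5]+np.pi/2]).as_matrix()
      ~~~~~~~~~~~~~^^^^^^^^^^^^^^^^^^^^^^^^^^^^^^^^^^^^^^^^^
  File "scipy/spatial/transform/_rotation.pyx", line 1413, in scipy.spatial.transform._rotation.Rotation.from_euler
ValueError: Expected axis specification to be a non-empty string of upto 3 characters, got ZYZYZ
```

```bash
sed -i "s/R=Ro.from_euler('ZYZYZ',\[q\[0\],c,q\[3\],q\[4\],q\[5\]+np.pi\/2\]).as_matrix()/R=(Ro.from_euler('ZY',[q[0],c])*Ro.from_euler('ZYZ',[q[3],q[4],q[5]+np.pi\/2])).as_matrix()/" ik.py
python3 - <<'E'
from ik import *
for d6 in (230,300,370):
  P["d6"]=d6
  for nm,p,yaw in (("lid",(497,93,30),1.38),("stand",(497,60,75),1.5),("box",(555,-177,95),1.516)):
    for t in (-1.57,-.785,-.5,0,.5,.785,1.57):
        R=pose(yaw,t); q,e=ik(np.array(p),R,[.0,.6,1.6,.5*np.sign(-t),1.2,.1])
        print(d6,nm,t,q.round(2),round(e,3),"OK" if e<1e-3 and (q>lo).all() and (q<hi).all() else "x")
E
```

```text
230 lid -1.57 [ 0.53  1.06  1.38 -0.98  2.01  1.01] 0.0 OK
230 lid -0.785 [ 0.45  0.7   1.58 -0.61  1.43  0.91] 0.0 OK
230 lid -0.5 [ 0.37  0.58  1.67 -0.45  1.21  0.79] 0.0 OK
230 lid 0 [0.18 0.45 1.8  0.   0.89 0.38] 0.0 OK
230 lid 0.5 [-0.03  0.45  1.89  0.69  0.84 -0.32] 0.0 OK
230 lid 0.785 [-0.14  0.52  1.91  1.02  0.98 -0.67] 0.0 OK
230 lid 1.57 [-0.28  0.9   1.83  1.48  1.61 -1.16] 0.0 OK
230 stand -1.57 [ 0.51  0.92  1.53 -1.1   1.93  0.97] 0.0 x
230 stand -0.785 [ 0.41  0.57  1.67 -0.69  1.39  0.79] 0.0 OK
230 stand -0.5 [ 0.32  0.47  1.72 -0.49  1.2   0.64] 0.0 OK
230 stand 0 [ 0.12  0.36  1.8  -0.    0.98  0.19] 0.0 OK
230 stand 0.5 [-0.1   0.39  1.84  0.6   1.02 -0.38] 0.0 OK
230 stand 0.785 [-0.21  0.47  1.84  0.87  1.15 -0.64] 0.0 OK
230 stand 1.57 [-0.34  0.83  1.77  1.34  1.71 -1.04] 0.0 OK
230 box -1.57 [ 0.09  0.86  1.6  -1.46  1.66  0.9 ] 0.0 x
230 box -0.785 [-0.03  0.56  1.64 -0.88  1.16  0.49] 0.0 OK
230 box -0.5 [-0.12  0.5   1.62 -0.58  1.07  0.23] 0.0 OK
230 box 0 [-0.31  0.5   1.55  0.    1.1  -0.25] 0.0 OK
230 box 0.5 [-0.48  0.61  1.45  0.47  1.34 -0.59] 
[... 1867 characters left out ...]
0 OK
370 stand -0.5 [ 0.44  0.55  1.64 -0.46  1.24  0.72] 0.0 OK
370 stand 0 [0.12 0.36 1.8  0.   0.98 0.19] 0.0 OK
370 stand 0.5 [-0.24  0.44  1.83  0.58  1.05 -0.5 ] 0.0 OK
370 stand 0.785 [-0.4   0.59  1.78  0.79  1.22 -0.79] 0.0 OK
370 stand 1.57 [-0.58  1.19  1.47  1.11  1.8  -1.14] 0.0 OK
370 box -1.57 [ 0.32  1.19  1.37 -1.25  1.78  1.02] 0.0 x
370 box -0.785 [ 0.15  0.64  1.61 -0.83  1.23  0.63] 0.0 OK
370 box -0.5 [ 0.    0.52  1.63 -0.57  1.09  0.35] 0.0 OK
370 box 0 [-0.31  0.5   1.55 -0.    1.1  -0.25] 0.0 OK
370 box 0.5 [-0.58  0.69  1.35  0.44  1.38 -0.67] 0.0 OK
370 box 0.785 [-0.68  0.86  1.21  0.61  1.59 -0.78] 0.0 OK
370 box 1.57 [-0.8   1.45  0.73  1.09  2.16 -0.76] 0.0 OK
```

Call:
{"api": "arm_command", "payload": {"deltas": [{"xyz": [0.0002, 0.0131, -0.0283], "turn": [-0.0857, 0.0166, 0.0037]}, {"xyz": [0.0002, 0.0131, -0.0283], "turn": [-0.0857, 0.0166, 0.0037]}, {"xyz": [0.0002, 0.0131, -0.0283], "turn": [-0.0857, 0.0166, 0.0037]}, {"xyz": [0.0002, 0.0131, -0.0283], "turn": [-0.0857, 0.0166, 0.0037]}, {"xyz": [0.0002, 0.0131, -0.0283], "turn": [-0.0857, 0.0166, 0.0037]}, {"xyz": [0.0002, 0.0131, -0.0283], "turn": [-0.0857, 0.0166, 0.0037]}, {"xyz": [0, 0, 0], "turn": [0, 0, 0]}, {"xyz": [0, 0, 0], "turn": [0, 0, 0]}, {"xyz": [0, 0, 0], "turn": [0, 0, 0]}]}}

```text
clock: 5.3
eef_pos: [497.5, 91.9, 118.1]
eef_rot: [3.134, 0.522, 1.379]
wrist_force: [-0.5, -0.1, -0.3]
finger_gap: 94.4
```

```bash
python3 - <<'E'
from h import *
s=read_state(); print(s["eef_pos"],s["eef_rot"],s["joints"].round(3),s["qd"].round(3),s["wrist_force"])
R=Ro.from_euler('xyz',s["eef_rot"]).as_matrix(); print(R.round(3))
import ik
for d in (200,230,260,300,340,370):
    ik.P["d6"]=d; x,Q=ik.fk(s["joints"]); print(d,x-s["eef_pos"],np.abs(Q-R).max())
E
```

```text
[497.51208324  91.89370235 118.06712603] [3.13441297 0.52166429 1.3785774 ] [ 0.334  0.474  1.61  -0.461  1.356  0.693] [ 0.003  0.002  0.003 -0.003 -0.     0.005] [-0.46327747 -0.11093439 -0.31182383]
[[ 0.166  0.982 -0.088]
 [ 0.851 -0.188 -0.491]
 [-0.498  0.006 -0.867]]
200 [17.62448377 -5.19805246 -7.61788259] 6.106226635438361e-16
230 [ 14.98002471 -19.91320152  -3.62694302] 6.106226635438361e-16
260 [ 12.33556565 -34.62835058   0.36399655] 6.106226635438361e-16
300 [  8.80962023 -54.24854933   5.68524931] 6.106226635438361e-16
340 [  5.28367482 -73.86874807  11.00650207] 6.106226635438361e-16
370 [  2.63921576 -88.58389713  14.99744164] 6.106226635438361e-16
```

Call:
{"api": "arm_command", "payload": {"deltas": [{"xyz": [0, 0, -0.03], "turn": [0, 0, 0]}, {"xyz": [0, 0, -0.03], "turn": [0, 0, 0]}, {"xyz": [0, 0, -0.02], "turn": [0, 0, 0]}, {"xyz": [0, 0, -0.012], "turn": [0, 0, 0]}, {"xyz": [0, 0, -0.008], "turn": [0, 0, 0]}, {"xyz": [0, 0, 0], "turn": [0, 0, 0]}, {"xyz": [0, 0, 0], "turn": [0, 0, 0]}]}}

```text
clock: 6.18
eef_pos: [497.2, 92.7, 17.2]
eef_rot: [3.136, 0.523, 1.381]
wrist_force: [0.3, -0.1, 1.0]
finger_gap: 93.9
```

```bash
python3 - <<'E'
from h import *
s=read_state(); print(s["eef_pos"],s["wrist_force"])
c=cam("wrist"); save(c,"w5.png"); c=cam("side"); save(c,"s5.png",(270,110,430,270),3.7)
E
```

```text
[497.22613511  92.72912083  17.22392697] [ 0.34190192 -0.0608349   0.96204661]
```

View pics/w5.png

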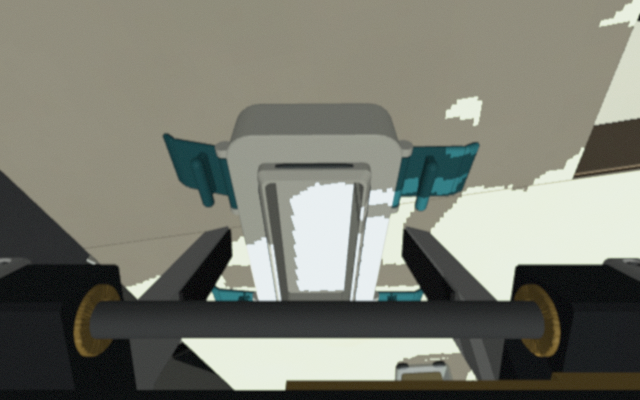

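View pics/s5.png

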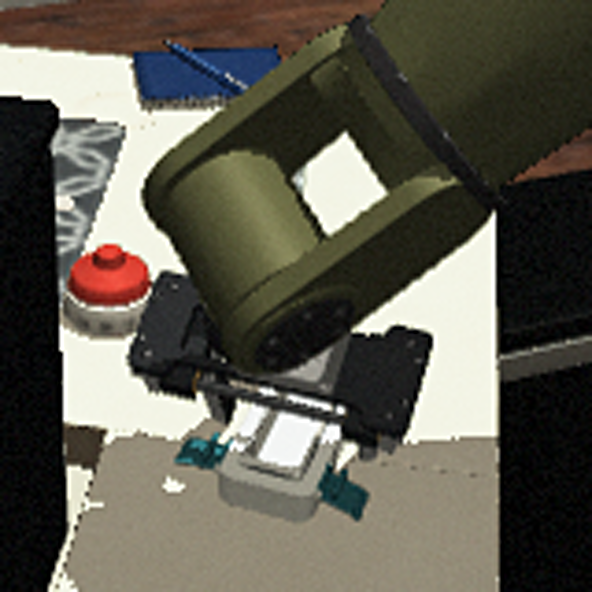

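Call:
{"api": "arm_command", "payload": {"deltas": [{"xyz": [0, 0, 0], "turn": [0, 0, 0]}, {"xyz": [0, 0, 0], "turn": [0, 0, 0]}, {"xyz": [0, 0, 0], "turn": [0, 0, 0]}, {"xyz": [0, 0, 0], "turn": [0, 0, 0]}, {"xyz": [0, 0, 0], "turn": [0, 0, 0]}, {"xyz": [0, 0, 0], "turn": [0, 0, 0]}], "gripper": 1, "force": 35}}

```text
clock: 7.02
eef_pos: [496.9, 92.6, 16.7]
eef_rot: [3.137, 0.524, 1.381]
wrist_force: [-0.9, 0.8, 0.9]
finger_gap: 65.8
```

```bash
python3 - <<'E'
from h import *
s=read_state(); print(s["eef_pos"],s["eef_rot"],s["wrist_force"],s["finger_gap"])
E
```

```text
[496.90234308  92.60878998  16.67285025] [3.13682698 0.52373431 1.38126024] [-0.89165754  0.79350899  0.90177543] 65.83950623699938
```

```bash
python3 - <<'E'
from h import *
s=read_state(); R=Ro.from_euler('xyz',s["eef_rot"]).as_matrix(); p=s["eef_pos"]
th=-0.19
j=np.array([np.cos(th),np.sin(th),0])
lc=np.array([497,93,13.]); 
L0=np.c_[j*-1,np.cross([0,0,-1],-j),[0,0,-1]]  # lid x=-j,  y, z
print("det",np.linalg.det(L0))
rel=R.T@(lc-p); Rl=R.T@L0
print("lid in tool",rel.round(1)); np.savez("g1.npz",rel=rel,Rl=Rl)
T=Ro.from_euler('z',.135)*Ro.from_rotvec(j*np.pi/2)
v=T.as_rotvec(); print("turn",v, "per 11",v/11)
Rt=T.as_matrix()@R
for tgt in ((490,70,77.),):
    pt=np.array(tgt)-Rt@rel; print("tcp target",pt, "delta",pt-p, Ro.from_matrix(Rt).as_euler('xyz'))
print(Rt@Rl)
E
```

```text
det 0.9999999999999999
lid in tool [2.2 0.  3. ]
turn [ 1.55999599 -0.19206118  0.10601423] per 11 [ 0.14181782 -0.01746011  0.00963766]
tcp target [489.77611234  66.3339138   76.59738673] delta [ -7.12623074 -26.27487618  59.92453648] [ 3.13589938 -1.04706183  1.5165996 ]
[[-9.98487881e-01  1.24701335e-17  5.49722750e-02]
 [ 5.49722750e-02  3.17994286e-16  9.98487881e-01]
 [-2.36056418e-17  1.00000000e+00 -1.24819587e-16]]
```

Call:
{"api": "arm_command", "payload": {"deltas": [{"xyz": [-0.0006, -0.0024, 0.03], "turn": [0.1418, -0.01746, 0.00964]}, {"xyz": [-0.0006, -0.0024, 0.03], "turn": [0.1418, -0.01746, 0.00964]}, {"xyz": [-0.0006, -0.0024, 0.03], "turn": [0.1418, -0.01746, 0.00964]}, {"xyz": [-0.0006, -0.0024, 0.03], "turn": [0.1418, -0.01746, 0.00964]}, {"xyz": [-0.0006, -0.0024, 0], "turn": [0.1418, -0.01746, 0.00964]}, {"xyz": [-0.0006, -0.0024, 0], "turn": [0.1418, -0.01746, 0.00964]}, {"xyz": [-0.0006, -0.0024, 0], "turn": [0.1418, -0.01746, 0.00964]}, {"xyz": [-0.0006, -0.0024, 0], "turn": [0.1418, -0.01746, 0.00964]}, {"xyz": [-0.0006, -0.0024, 0], "turn": [0.1418, -0.01746, 0.00964]}, {"xyz": [-0.0006, -0.0024, 0], "turn": [0.1418, -0.01746, 0.00964]}, {"xyz": [-0.0006, -0.0024, 0], "turn": [0.1418, -0.01746, 0.00964]}, {"xyz": [0, 0, 0], "turn": [0, 0, 0]}]}}

```text
clock: 8.52
eef_pos: [489.9, 65.4, 135.0]
eef_rot: [-3.14, -1.047, 1.508]
wrist_force: [0.0, 0.1, -2.5]
finger_gap: 65.7
```

Call:
{"api": "arm_command", "payload": {"deltas": [{"xyz": [0, 0, 0], "turn": [0, 0, 0]}, {"xyz": [0, 0, 0], "turn": [0, 0, 0]}]}}

```text
clock: 8.78
eef_pos: [490.5, 66.6, 137.2]
eef_rot: [3.133, -1.044, 1.52]
wrist_force: [0.1, 0.4, -3.1]
finger_gap: 65.8
```

```bash
python3 - <<'E'
from h import *
s=read_state(); print(s["eef_pos"],s["eef_rot"],s["joints"].round(3),s["wrist_force"],s["finger_gap"])
R=Ro.from_euler('xyz',s["eef_rot"]).as_matrix(); g=np.load("g1.npz"); print(s["eef_pos"]+R@g["rel"]); print((R@g["Rl"]).round(3))
c=cam("side"); save(c,"s6.png",(250,40,470,260),2.7); c=cam("scene"); save(c,"c6.png",(230,80,450,280),3)
E
```

```text
[490.45654539  66.62595705 137.22858734] [ 3.13336308 -1.04438997  1.51975054] [-0.392  0.48   1.824  0.969  1.443 -0.788] [ 0.09273957  0.41361829 -3.08227151] 65.78898827120716
[490.67647744  70.29334325 137.62142252]
[[-0.999 -0.001  0.054]
 [ 0.054  0.003  0.999]
 [-0.001  1.    -0.003]]
```

View pics/s6.png

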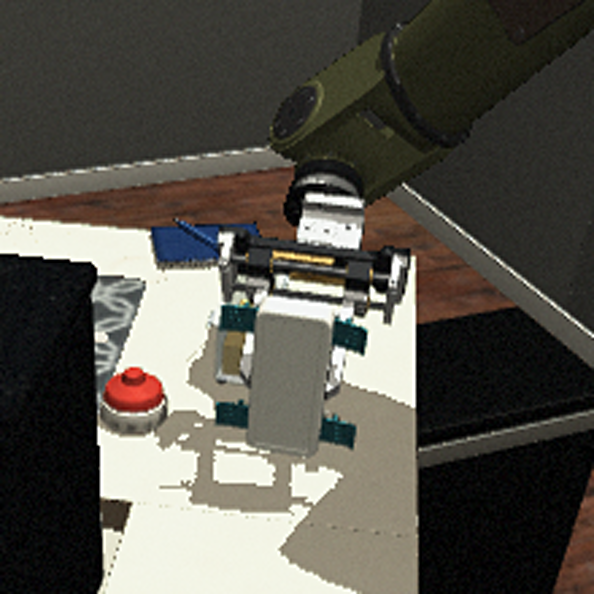

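View pics/c6.png

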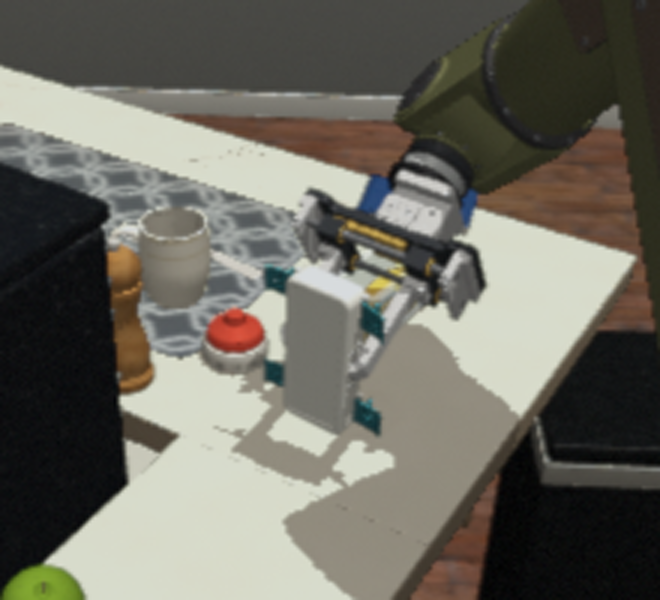

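Call:
{"api": "arm_command", "payload": {"deltas": [{"xyz": [0, 0, -0.025], "turn": [0, 0, 0]}, {"xyz": [0, 0, -0.02], "turn": [0, 0, 0]}, {"xyz": [0, 0, -0.01], "turn": [0, 0, 0]}, {"xyz": [0, 0, -0.003], "turn": [0, 0, 0]}, {"xyz": [0, 0, -0.002], "turn": [0, 0, 0]}, {"xyz": [0, 0, 0], "turn": [0, 0, 0]}, {"xyz": [0, 0, 0], "turn": [0, 0, 0]}]}}

```text
clock: 9.75
eef_pos: [490.4, 66.1, 77.0]
eef_rot: [3.135, -1.047, 1.517]
wrist_force: [-0.1, 0.7, -3.1]
finger_gap: 65.6
```

```bash
python3 - <<'E'
from h import *
s=read_state(); print(s["eef_pos"],s["eef_rot"],s["wrist_force"],s["finger_gap"])
R=Ro.from_euler('xyz',s["eef_rot"]).as_matrix(); g=np.load("g1.npz"); print(s["eef_pos"]+R@g["rel"]); print((R@g["Rl"]).round(3))
E
```

```text
[490.41893451  66.14591873  76.9674864 ] [ 3.13483847 -1.04670203  1.51747671] [-0.09855764  0.73712201 -3.12563492] 65.55530439565115
[490.64276901  69.81215152  77.36879223]
[[-0.998 -0.001  0.055]
 [ 0.055  0.     0.998]
 [-0.001  1.    -0.   ]]
```

Weight still on wrist; 2.4 mm to go.

Call:
{"api": "arm_command", "payload": {"deltas": [{"xyz": [0, 0, -0.001], "turn": [0, 0, 0]}, {"xyz": [0, 0, -0.001], "turn": [0, 0, 0]}, {"xyz": [0, 0, -0.0005], "turn": [0, 0, 0]}, {"xyz": [0, 0, 0], "turn": [0, 0, 0]}, {"xyz": [0, 0, 0], "turn": [0, 0, 0]}]}}

```text
clock: 10.38
eef_pos: [490.3, 66.2, 74.2]
eef_rot: [3.136, -1.047, 1.517]
wrist_force: [0.2, 1.3, -1.8]
finger_gap: 65.9
```

Call:
{"api": "arm_command", "payload": {"deltas": [{"xyz": [0, 0, -0.0005], "turn": [0, 0, 0]}, {"xyz": [0, 0, 0], "turn": [0, 0, 0]}, {"xyz": [0, 0, 0], "turn": [0, 0, 0]}]}}

```text
clock: 10.75
eef_pos: [490.4, 66.2, 74.1]
eef_rot: [3.135, -1.048, 1.517]
wrist_force: [-1.8, -2.9, 5.8]
finger_gap: 65.9
```

Call:
{"api": "arm_command", "payload": {"deltas": [{"xyz": [0, 0, 0], "turn": [0, 0, 0]}, {"xyz": [0, 0, 0], "turn": [0, 0, 0]}, {"xyz": [0, 0, 0], "turn": [0, 0, 0]}, {"xyz": [0, 0, 0], "turn": [0, 0, 0]}], "gripper": 0}}

```text
clock: 11.25
eef_pos: [490.3, 66.2, 73.6]
eef_rot: [3.136, -1.047, 1.517]
wrist_force: [-0.5, -0.2, 0.0]
finger_gap: 93.7
```

```bash
python3 - <<'E'
from h import *
s=read_state(); print(s["eef_pos"],s["eef_rot"],s["wrist_force"],s["finger_gap"])
R=Ro.from_euler('xyz',s["eef_rot"]).as_matrix(); print(R[:,2])
c=cam("side"); save(c,"s7.png",(250,40,470,260),2.7)
E
```

```text
[490.30954803  66.22192998  73.61049307] [ 3.13590523 -1.04685591  1.51654287] [-0.48957305 -0.20714288  0.03705273] 93.73686143705208
[ 0.05263083  0.86425816 -0.50028775]
```

View pics/s7.png

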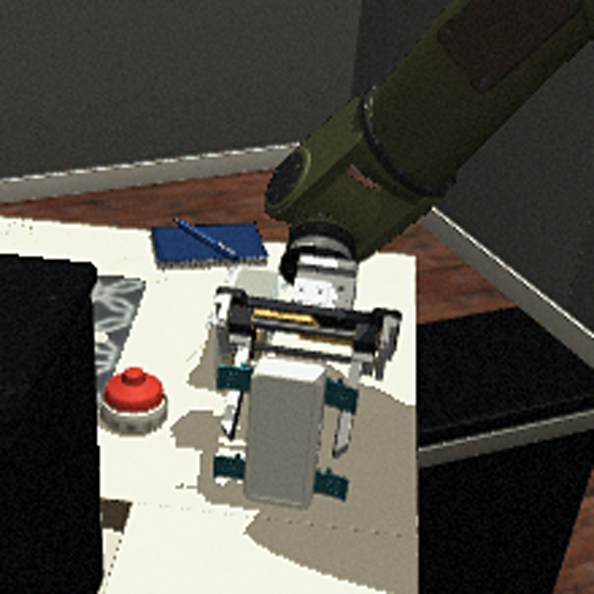

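Call:
{"api": "arm_command", "payload": {"deltas": [{"xyz": [-0.002, -0.032, 0.018], "turn": [0, 0, 0]}, {"xyz": [-0.002, -0.032, 0.018], "turn": [0, 0, 0]}, {"xyz": [-0.002, -0.032, 0.018], "turn": [0, 0, 0]}, {"xyz": [0.0, 0.005, 0.045], "turn": [-0.1525, 0.0082, 0]}, {"xyz": [0.0, 0.01, 0.045], "turn": [-0.1525, 0.0082, 0]}, {"xyz": [0.0, 0.015, 0.045], "turn": [-0.1525, 0.0082, 0]}, {"xyz": [0.0, 0.018, 0.045], "turn": [-0.1525, 0.0082, 0]}, {"xyz": [0.001, 0.025, 0], "turn": [-0.1525, 0.0082, 0]}, {"xyz": [0.001, 0.025, 0], "turn": [-0.1525, 0.0082, 0]}, {"xyz": [0.001, 0.025, 0], "turn": [-0.1525, 0.0082, 0]}, {"xyz": [0.001, 0.025, 0], "turn": [-0.1525, 0.0082, 0]}, {"xyz": [0.001, 0.025, 0], "turn": [-0.1525, 0.0082, 0]}]}}

```text
clock: 12.8
eef_pos: [489.2, 144.2, 308.3]
eef_rot: [3.133, 0.332, 1.516]
wrist_force: [1.0, -1.4, -0.5]
finger_gap: 93.9
```

Call:
{"api": "arm_command", "payload": {"deltas": [{"xyz": [0.001, 0.015, -0.01], "turn": [-0.1525, 0.0082, 0]}, {"xyz": [0.0, 0.01, -0.01], "turn": [-0.1525, 0.0082, 0]}, {"xyz": [0.0, 0.01, -0.01], "turn": [-0.1525, 0.0082, 0]}, {"xyz": [0, 0, 0], "turn": [0, 0, 0]}, {"xyz": [0, 0, 0], "turn": [0, 0, 0]}]}}

```text
clock: 13.42
eef_pos: [490.5, 178.0, 278.2]
eef_rot: [3.134, 0.783, 1.516]
wrist_force: [-0.4, 0.2, 0.2]
finger_gap: 93.8
```

```bash
python3 - <<'E'
from h import *
s=read_state(); print(s["eef_pos"],s["eef_rot"],s["joints"].round(3),s["qd"].round(3),s["wrist_force"],s["finger_gap"])
R=Ro.from_euler('xyz',s["eef_rot"]).as_matrix(); print(R.round(3))
c=cam("wrist"); save(c,"w8.png"); np.savez("w8.npz",**c)
for t in teal(c)[0]: print(t)
E
```

```text
[490.47968204 177.99435802 278.17913091] [3.1343799  0.78299018 1.51585994] [ 0.567  0.457  1.338 -0.637  1.81   0.614] [-0.016 -0.023 -0.006 -0.004  0.     0.002] [-0.3804642   0.15020538  0.23458146] 93.81497675219322
[[ 0.039  0.999 -0.032]
 [ 0.708 -0.05  -0.705]
 [-0.705  0.005 -0.709]]
(np.int32(287), array([278.99,  88.15]), array([267,  81,  24,  19], dtype=int32))
(np.int32(279), array([362.11,  89.14]), array([351,  83,  24,  17], dtype=int32))
(np.int32(444), array([274.26, 155.74]), array([261, 144,  27,  26], dtype=int32))
(np.int32(484), array([369.7 , 158.54]), array([356, 149,  29,  23], dtype=int32))
```

View pics/w8.png

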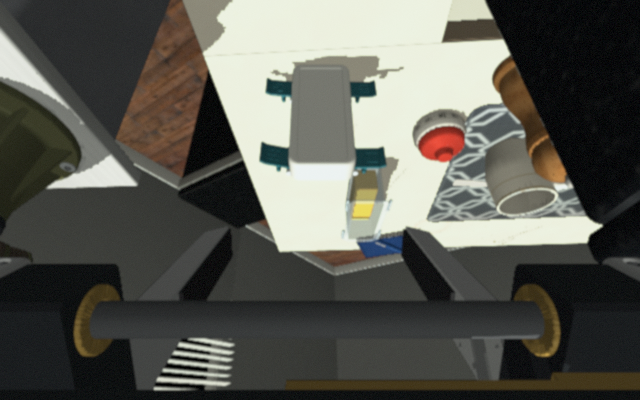

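```bash
python3 - <<'E'
from h import *
c=np.load("w8.npz")
th=-.055;u=np.array([np.cos(th),np.sin(th),0]);n=np.array([-np.sin(th),np.cos(th),0])
L=np.array([490.6,69.8,75])
pts=[L+a*33*u+13*n+np.array([0,0,b*75]) for a in(-1,1) for b in (1,-1)]
print(proj(c,np.array(pts)).round(1))
im=c["color"][50:190,240:400,::-1]; im=cv2.resize(im,None,fx=4,fy=4,interpolation=cv2.INTER_CUBIC)
for p in proj(c,np.array(pts)): cv2.circle(im,tuple(int(v) for v in ((p-[240,50])*4)),4,(0,0,255),1)
cv2.imwrite("pics/w8c.png",im)
E
```

```text
[[287.1 164.8]
 [292.3  62.7]
 [356.6 164.8]
 [348.3  62.8]]
```

View pics/w8c.png

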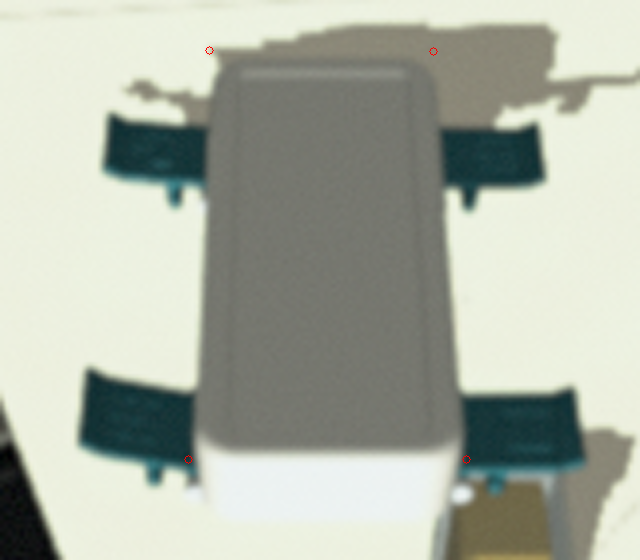

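Call:
{"api": "arm_command", "payload": {"deltas": [{"xyz": [0.001, -0.003, -0.045], "turn": [0, 0, 0]}, {"xyz": [0.001, -0.015, -0.046], "turn": [0, 0, 0]}, {"xyz": [0.001, -0.025, -0.047], "turn": [0, 0, 0]}, {"xyz": [0, 0, 0], "turn": [0, 0, 0]}, {"xyz": [-0.001, -0.0235, -0.0237], "turn": [0, 0, 0]}, {"xyz": [-0.001, -0.0235, -0.0237], "turn": [0, 0, 0]}, {"xyz": [-0.001, -0.015, -0.015], "turn": [0, 0, 0]}, {"xyz": [0, -0.0085, -0.0085], "turn": [0, 0, 0]}, {"xyz": [0, 0, 0], "turn": [0, 0, 0]}, {"xyz": [0, 0, 0], "turn": [0, 0, 0]}]}}

```text
clock: 14.72
eef_pos: [490.9, 65.4, 69.8]
eef_rot: [3.133, 0.785, 1.515]
wrist_force: [-0.3, -0.6, -0.7]
finger_gap: 93.8
```

```bash
python3 - <<'E'
from h import *
s=read_state(); print(s["eef_pos"],s["eef_rot"],s["joints"].round(3),s["qd"].round(3),s["wrist_force"],s["finger_gap"])
c=cam("wrist"); save(c,"w9.png"); np.savez("w9.npz",**c)
c=cam("side"); save(c,"s9.png",(250,40,470,260),2.7)
E
```

```text
[490.92719877  65.39274043  69.82134234] [3.13277286 0.78493203 1.51524126] [ 0.397  0.598  1.668 -0.715  1.347  0.787] [ 0.004  0.004  0.004 -0.002 -0.004  0.004] [-0.2629637  -0.57645259 -0.69294886] 93.79296333230761
```

View pics/w9.png

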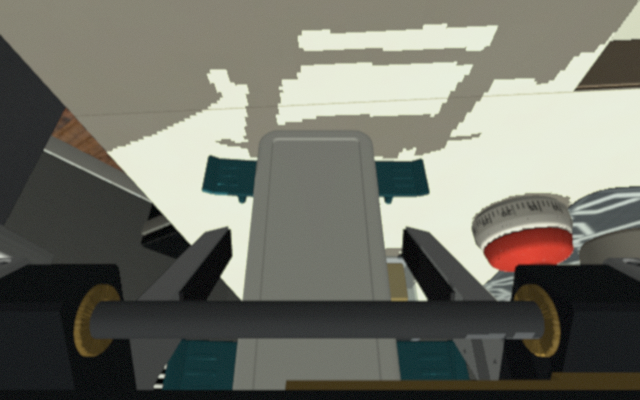

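View pics/s9.png

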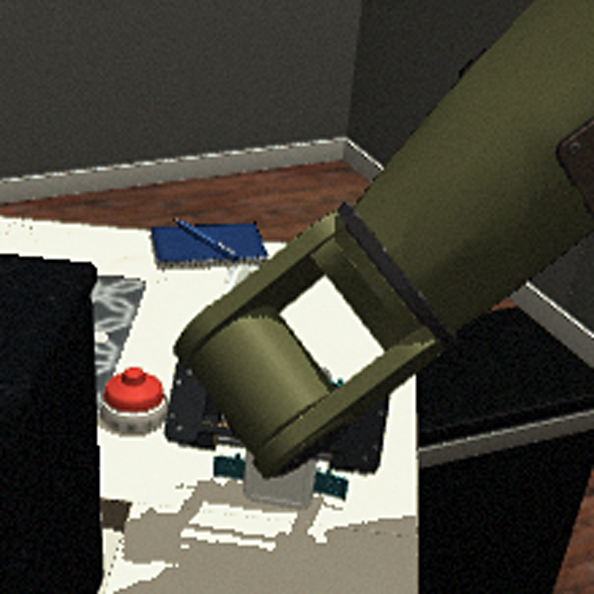

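Call:
{"api": "arm_command", "payload": {"deltas": [{"xyz": [0, 0, 0], "turn": [0, 0, 0]}, {"xyz": [0, 0, 0], "turn": [0, 0, 0]}, {"xyz": [0, 0, 0], "turn": [0, 0, 0]}, {"xyz": [0, 0, 0], "turn": [0, 0, 0]}, {"xyz": [0, 0, 0], "turn": [0, 0, 0]}], "gripper": 1, "force": 35}}

```text
clock: 15.45
eef_pos: [490.3, 64.7, 68.8]
eef_rot: [3.135, 0.786, 1.517]
wrist_force: [1.2, 0.6, 1.3]
finger_gap: 66.2
```

```bash
cat > plan.py <<'E'
from h import *
E
python3 - <<'E'
from h import *
s=read_state(); R=Ro.from_euler('xyz',s["eef_rot"]).as_matrix(); p=s["eef_pos"]
print(p,s["eef_rot"],s["wrist_force"],s["finger_gap"])
# jaw centring: lid x mid lies on tool y=0. lid frame now: x along tool y (sign), y up, z horizontal +y
tx=R[:,1].copy(); tx[2]=0; tx/=np.linalg.norm(tx)
print("jaw yaw",np.arctan2(tx[1],tx[0]))
lx=-tx; L0=np.c_[lx,[0,0,1],np.cross(lx,[0,0,1])]; print(L0.round(3))
lc=np.array([490.64,69.81,75.]); rel=R.T@(lc-p); print("rel",rel.round(2)); rel[1]=0
np.savez("g2.npz",rel=rel,Rl=R.T@L0)
# target lid z up, long side along box y; rotation about tx by 90deg
th=-0.055
j=tx
T=Ro.from_euler('z',th-np.arctan2(tx[1],tx[0]))*Ro.from_rotvec(j*np.pi/2)
v=T.as_rotvec(); print("turn",v.round(4),(v/11).round(5))
Rt=T.as_matrix()@R; print((Rt@R.T@L0).round(3))
for t in ((554.7,-177.3,140.),(554.7,-177.3,93)):
    pt=np.array(t)-Rt@rel; print(pt.round(1),(pt-p).round(1))
E
```

```text
[490.34495982  64.74065669  68.78308142] [3.13514185 0.78572882 1.51671791] [1.22830511 0.61339796 1.33006392] 66.19119772742803
jaw yaw -0.04951547148632775
[[-0.999  0.     0.049]
 [ 0.049  0.     0.999]
 [-0.     1.    -0.   ]]
rel [-0.81  0.07 -7.99]
turn [ 1.5687 -0.082  -0.0043] [ 0.1426  -0.00746 -0.00039]
[[-0.998 -0.055  0.   ]
 [ 0.055 -0.998 -0.   ]
 [-0.    -0.     1.   ]]
[ 555.1 -171.1  134.9] [  64.7 -235.8   66.1]
[ 555.1 -171.1   87.9] [  64.7 -235.8   19.1]
```

Call:
{"api": "arm_command", "payload": {"deltas": [{"xyz": [0.0059, -0.0214, 0.03], "turn": [0.1426, -0.00746, -0.00039]}, {"xyz": [0.0059, -0.0214, 0.03], "turn": [0.1426, -0.00746, -0.00039]}, {"xyz": [0.0059, -0.0214, 0.03], "turn": [0.1426, -0.00746, -0.00039]}, {"xyz": [0.0059, -0.0214, 0.03], "turn": [0.1426, -0.00746, -0.00039]}, {"xyz": [0.0059, -0.0214, 0], "turn": [0.1426, -0.00746, -0.00039]}, {"xyz": [0.0059, -0.0214, 0], "turn": [0.1426, -0.00746, -0.00039]}, {"xyz": [0.0059, -0.0214, 0], "turn": [0.1426, -0.00746, -0.00039]}, {"xyz": [0.0059, -0.0214, 0], "turn": [0.1426, -0.00746, -0.00039]}, {"xyz": [0.0059, -0.0214, 0], "turn": [0.1426, -0.00746, -0.00039]}, {"xyz": [0.0059, -0.0214, 0], "turn": [0.1426, -0.00746, -0.00039]}, {"xyz": [0.0057, -0.0218, 0], "turn": [0.1426, -0.00746, -0.00039]}, {"xyz": [0, 0, -0.01], "turn": [0, 0, 0]}]}}

```text
clock: 16.95
eef_pos: [554.5, -173.4, 176.6]
eef_rot: [-3.138, -0.787, 1.505]
wrist_force: [-0.8, 0.8, -3.3]
finger_gap: 65.4
```

Call:
{"api": "arm_command", "payload": {"deltas": [{"xyz": [0, 0, -0.02], "turn": [0, 0, 0]}, {"xyz": [0, 0, -0.02], "turn": [0, 0, 0]}, {"xyz": [0, 0, 0], "turn": [0, 0, 0]}, {"xyz": [0, 0, 0], "turn": [0, 0, 0]}]}}

```text
clock: 17.45
eef_pos: [555.3, -170.8, 139.3]
eef_rot: [3.141, -0.784, 1.513]
wrist_force: [0.2, 0.0, -2.6]
finger_gap: 65.6
```

```bash
python3 - <<'E'
from h import *
s=read_state(); print(s["eef_pos"],s["eef_rot"],s["joints"].round(3),s["qd"].round(3),s["wrist_force"],s["finger_gap"])
R=Ro.from_euler('xyz',s["eef_rot"]).as_matrix(); g=np.load("g2.npz"); print(s["eef_pos"]+R@g["rel"]); print((R@g["Rl"]).round(3))
c=cam("wrist"); save(c,"w10.png"); np.savez("w10.npz",**c)
c=cam("side"); save(c,"s10.png",(270,50,430,210),3.7);np.savez("s10.npz",**c)
c=cam("scene"); save(c,"c10.png",(290,80,450,240),3.7);np.savez("c10.npz",**c)
E
```

```text
[ 555.26026901 -170.78831091  139.34882279] [ 3.1405468  -0.78437603  1.51265729] [-0.633  0.668  1.352  0.636  1.609 -0.712] [-0.004 -0.008 -0.006  0.002  0.001 -0.001] [ 0.16102001  0.04599786 -2.58477201] 65.55752227506296
[ 554.89090538 -176.99051934  144.43078571]
[[-0.999 -0.054 -0.001]
 [ 0.054 -0.999  0.001]
 [-0.001  0.001  1.   ]]
```

View pics/w10.png

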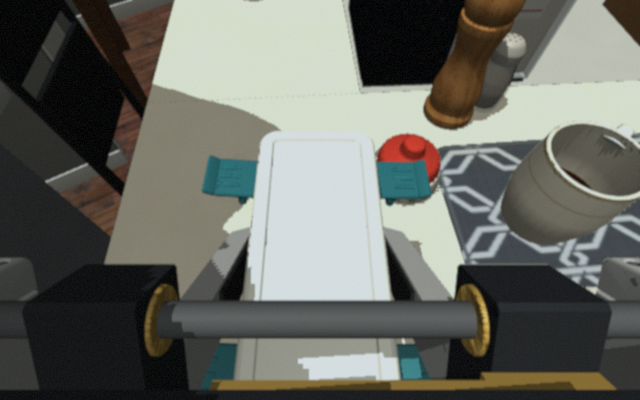

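View pics/s10.png

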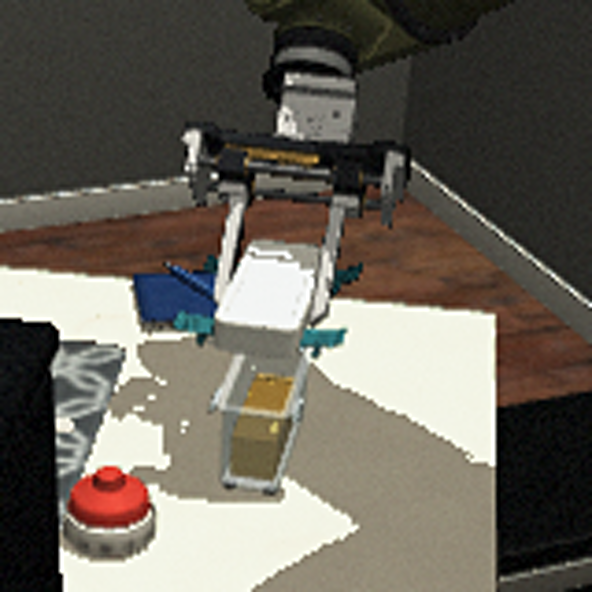

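View pics/c10.png

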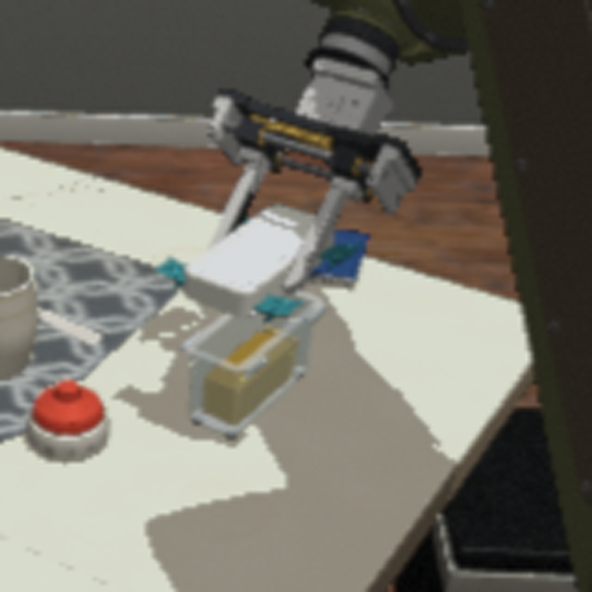

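Call:
{"api": "arm_command", "payload": {"deltas": [{"xyz": [0, 0, -0.015], "turn": [0, 0, 0]}, {"xyz": [0, 0, -0.013], "turn": [0, 0, 0]}, {"xyz": [0, 0, -0.008], "turn": [0, 0, 0]}, {"xyz": [0, 0, -0.004], "turn": [0, 0, 0]}, {"xyz": [0, 0, 0], "turn": [0, 0, 0]}, {"xyz": [0, 0, 0], "turn": [0, 0, 0]}]}}

```text
clock: 18.35
eef_pos: [555.1, -171.2, 99.1]
eef_rot: [3.141, -0.785, 1.512]
wrist_force: [-0.4, 0.0, -2.4]
finger_gap: 66.0
```

```bash
python3 - <<'E'
from h import *
s=read_state(); print(s["wrist_force"],s["moment"],s["finger_gap"])
R=Ro.from_euler('xyz',s["eef_rot"]).as_matrix(); g=np.load("g2.npz"); print(s["eef_pos"]+R@g["rel"]); print((R@g["Rl"]).round(4))
c=cam("side"); save(c,"s11.png",(310,80,410,180),6)
c=cam("scene"); save(c,"c11.png",(320,120,420,220),6)
E
```

```text
[-0.42209793  0.01817785 -2.41190528] [-0.67121459  0.01217369  0.04366732] 65.97459241478234
[ 554.77388549 -177.41254727  104.15782587]
[[-9.985e-01 -5.500e-02 -5.000e-04]
 [ 5.500e-02 -9.985e-01  4.000e-04]
 [-5.000e-04  4.000e-04  1.000e+00]]
```

View pics/s11.png

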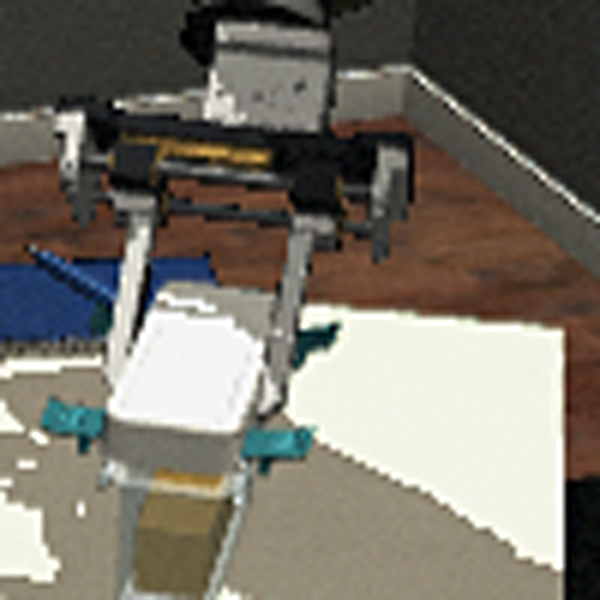

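View pics/c11.png

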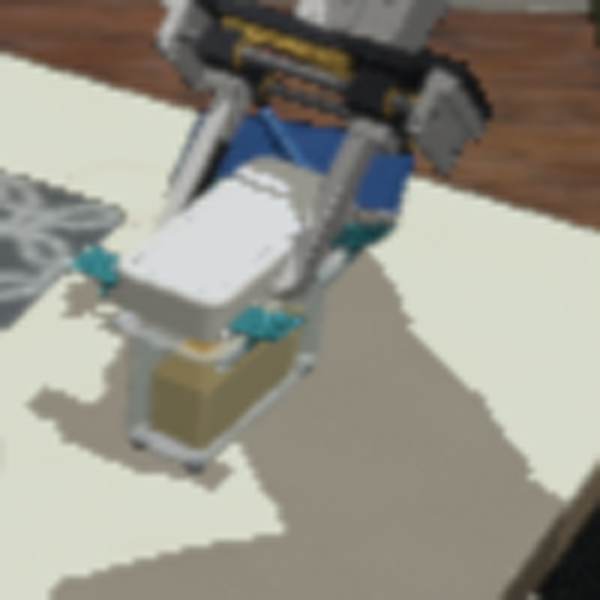

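Call:
{"api": "arm_command", "payload": {"deltas": [{"xyz": [0, 0, -0.0015], "turn": [0, 0, 0]}, {"xyz": [0, 0, -0.0015], "turn": [0, 0, 0]}, {"xyz": [0, 0, -0.001], "turn": [0, 0, 0]}, {"xyz": [0, 0, 0], "turn": [0, 0, 0]}]}}

```text
clock: 18.95
eef_pos: [555.0, -171.1, 94.6]
eef_rot: [-3.141, -0.785, 1.511]
wrist_force: [-0.1, -0.2, -1.9]
finger_gap: 65.9
```

```bash
cat > st.py <<'E'
from h import *
s=read_state(); print(s["clock"],s["wrist_force"].round(1),s["moment"].round(2),round(s["finger_gap"],1))
R=Ro.from_euler('xyz',s["eef_rot"]).as_matrix(); g=np.load("g2.npz"); print(s["eef_pos"]+R@g["rel"]); print((R@g["Rl"])[:,1:].round(4).tolist())
E
python3 st.py
```

```text
18.95 [-0.1 -0.2 -1.9] [-0.7  -0.   -0.04] 65.9
[ 554.59769151 -177.27873146   99.69148211]
[[-0.055, 0.0002], [-0.9985, -0.0], [0.0, 1.0]]
```

Call:
{"api": "arm_command", "payload": {"deltas": [{"xyz": [0, 0, -0.001], "turn": [0, 0, 0]}, {"xyz": [0, 0, -0.001], "turn": [0, 0, 0]}, {"xyz": [0, 0, -0.001], "turn": [0, 0, 0]}, {"xyz": [0, 0, 0], "turn": [0, 0, 0]}]}}

```text
clock: 19.45
eef_pos: [555.0, -171.0, 91.7]
eef_rot: [-3.141, -0.785, 1.511]
wrist_force: [0.4, 1.3, -2.7]
finger_gap: 66.1
```

```bash
python3 st.py
```

```text
19.45 [ 0.4  1.3 -2.7] [-0.52 -0.07  0.07] 66.1
[ 554.59160331 -177.1974747    96.73408656]
[[-0.0548, 0.0002], [-0.9985, -0.0001], [-0.0001, 1.0]]
```

Call:
{"api": "arm_command", "payload": {"deltas": [{"xyz": [0, 0, -0.001], "turn": [0, 0, 0]}, {"xyz": [0, 0, -0.001], "turn": [0, 0, 0]}, {"xyz": [0, 0, -0.001], "turn": [0, 0, 0]}, {"xyz": [0, 0, 0], "turn": [0, 0, 0]}]}}

```text
clock: 19.95
eef_pos: [555.0, -171.0, 88.6]
eef_rot: [-3.141, -0.785, 1.511]
wrist_force: [1.0, 2.5, -2.1]
finger_gap: 66.0
```

```bash
python3 st.py
```

```text
19.95 [ 1.   2.5 -2.1] [-0.27 -0.1   0.03] 66.0
[ 554.60189765 -177.17315119   93.71159282]
[[-0.0548, 0.0002], [-0.9985, -0.0002], [-0.0002, 1.0]]
```

Call:
{"api": "arm_command", "payload": {"deltas": [{"xyz": [0, 0.0003, -0.0006], "turn": [0, 0, 0]}, {"xyz": [0, 0.0002, -0.0006], "turn": [0, 0, 0]}, {"xyz": [0, 0, 0], "turn": [0, 0, 0]}]}}

```text
clock: 20.32
eef_pos: [555.0, -170.9, 88.3]
eef_rot: [3.14, -0.785, 1.512]
wrist_force: [-3.6, -0.0, 5.5]
finger_gap: 65.6
```

```bash
python3 st.py; python3 - <<'E'
from h import *
c=cam("side"); save(c,"s12.png",(310,80,410,180),6)
c=cam("scene"); save(c,"c12.png",(320,120,420,220),6)
E
```

```text
20.325 [-3.6 -0.   5.5] [0.25 0.2  0.42] 65.6
[ 554.65666729 -177.1279499    93.39348314]
[[-0.0549, -0.0008], [-0.9985, 0.0003], [0.0002, 1.0]]
```

View pics/s12.png

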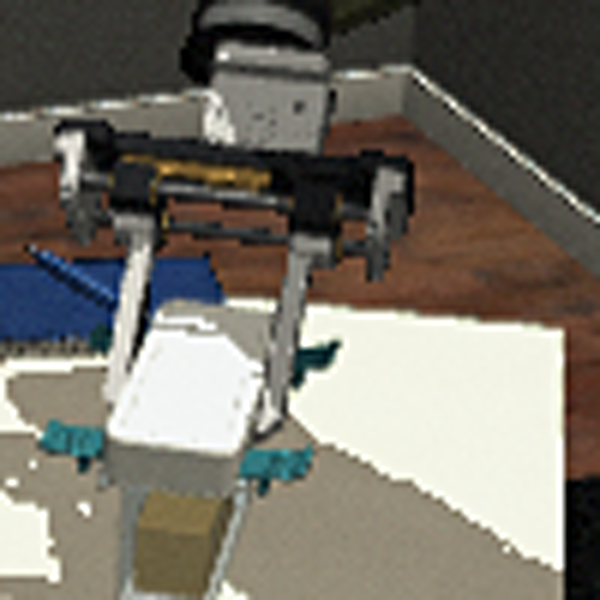

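View pics/c12.png

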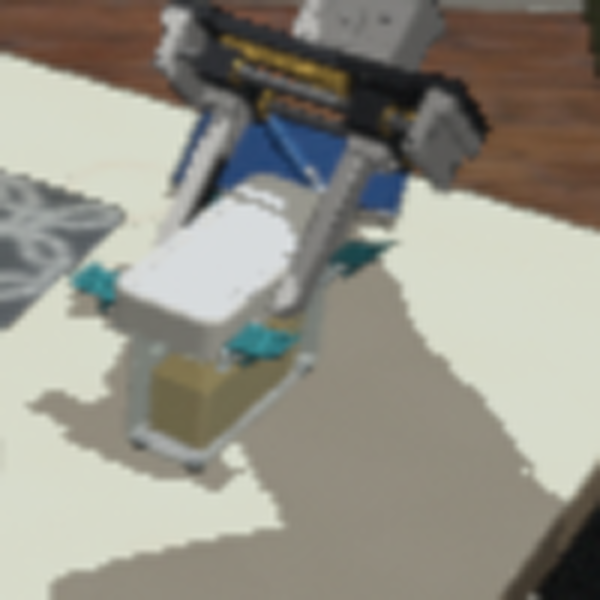

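Call:
{"api": "arm_command", "payload": {"deltas": [{"xyz": [0, 0, 0], "turn": [0, 0, 0]}, {"xyz": [0, 0, 0], "turn": [0, 0, 0]}, {"xyz": [0, 0, 0], "turn": [0, 0, 0]}, {"xyz": [0, 0, 0], "turn": [0, 0, 0]}, {"xyz": [-0.0015, -0.025, 0.025], "turn": [0, 0, 0]}, {"xyz": [-0.0015, -0.025, 0.025], "turn": [0, 0, 0]}, {"xyz": [-0.0015, -0.025, 0.025], "turn": [0, 0, 0]}, {"xyz": [-0.0015, -0.025, 0.025], "turn": [0, 0, 0]}, {"xyz": [0, 0, 0.03], "turn": [-0.1, 0.0055, 0]}, {"xyz": [0, 0, 0.03], "turn": [-0.1, 0.0055, 0]}, {"xyz": [0, 0, 0], "turn": [0, 0, 0]}, {"xyz": [0, 0, 0], "turn": [0, 0, 0]}], "gripper": 0}}

```text
clock: 21.92
eef_pos: [548.8, -270.4, 246.8]
eef_rot: [3.142, -0.586, 1.511]
wrist_force: [0.2, -0.4, 0.7]
finger_gap: 93.9
```

```bash
python3 - <<'E'
from h import *
s=read_state(); print(s["clock"],s["eef_pos"],s["eef_rot"],s["joints"].round(3))
c=cam("wrist"); save(c,"w13.png"); np.savez("w13.npz",**c)
c=cam("side"); save(c,"s13.png",(310,80,410,180),6)
for t in teal(c)[0]: print("side",t)
c=cam("scene"); save(c,"c13.png",(320,120,420,220),6)
for t in teal(c)[0]: print("scene",t)
E
```

```text
21.925 [ 548.81594418 -270.41958253  246.82462182] [ 3.14158613 -0.58599327  1.51146445] [-0.707  0.609  1.108  0.468  1.781 -0.633]
side (np.int32(39), array([328.85, 135.9 ]), array([325, 133,   9,   6], dtype=int32))
side (np.int32(25), array([360.12, 139.6 ]), array([356, 138,  10,   5], dtype=int32))
side (np.int32(43), array([321.86, 152.72]), array([317, 150,  10,   6], dtype=int32))
side (np.int32(51), array([355.24, 156.92]), array([350, 155,  12,   5], dtype=int32))
scene (np.int32(21), array([352.57, 152.05]), array([350, 150,   6,   5], dtype=int32))
scene (np.int32(16), array([379.19, 161.94]), array([376, 161,   7,   3], dtype=int32))
scene (np.int32(20), array([335.9 , 166.75]), array([333, 165,   6,   5], dtype=int32))
scene (np.int32(36), array([362.97, 176.75]), array([358, 175,  11,   5], dtype=int32))
```

View pics/w13.png

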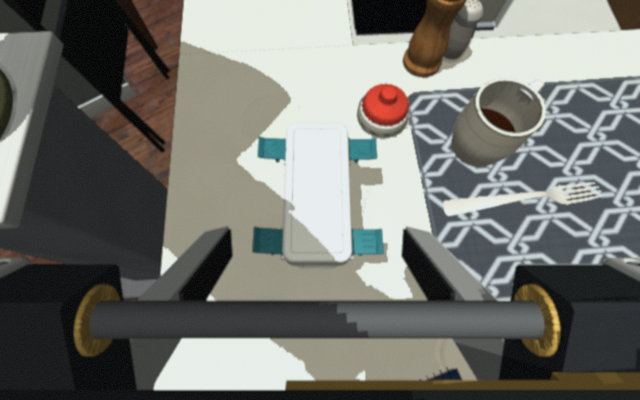

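View pics/s13.png

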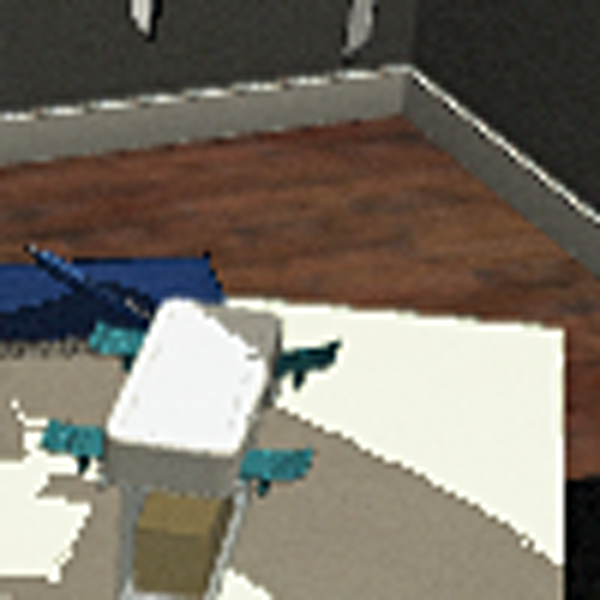

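View pics/c13.png

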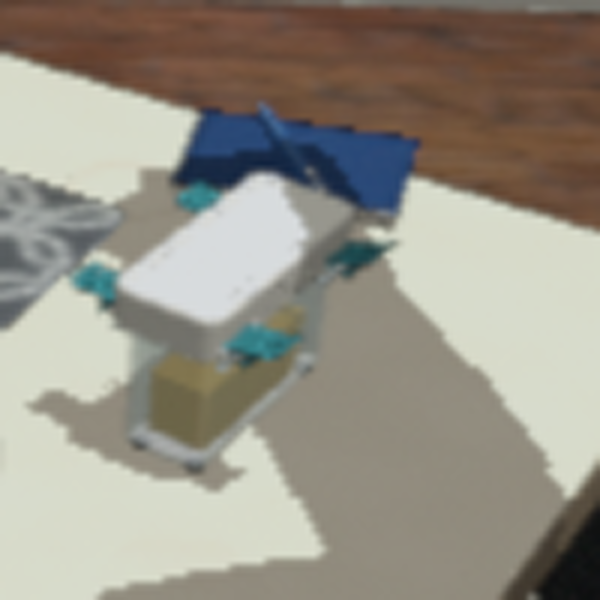

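Call:
{"api": "arm_command", "payload": {"deltas": [{"xyz": [-0.0163, 0.0113, -0.004], "turn": [-0.1465, 0.008, 0.001]}, {"xyz": [-0.0163, 0.0113, -0.004], "turn": [-0.1465, 0.008, 0.001]}, {"xyz": [-0.0163, 0.0113, -0.004], "turn": [-0.1465, 0.008, 0.001]}, {"xyz": [-0.0163, 0.0113, -0.004], "turn": [-0.1465, 0.008, 0.001]}, {"xyz": [0, 0, -0.04], "turn": [0, 0, 0]}, {"xyz": [0, 0, -0.04], "turn": [0, 0, 0]}, {"xyz": [0, 0, -0.03], "turn": [0, 0, 0]}, {"xyz": [0, 0, 0], "turn": [0, 0, 0]}, {"xyz": [0, 0, 0], "turn": [0, 0, 0]}], "gripper": 1, "force": 60}}

```text
clock: 23.2
eef_pos: [484.2, -225.7, 122.5]
eef_rot: [3.139, 0.002, 1.516]
wrist_force: [0.1, -0.1, 1.5]
finger_gap: 7.1
```

```bash
python3 - <<'E'
from h import *
s=read_state(); print(s["clock"],s["eef_pos"],s["eef_rot"],s["finger_gap"],s["wrist_force"])
c=cam("wrist"); save(c,"w14.png"); np.savez("w14.npz",**c)
c=cam("side"); save(c,"s14.png",(310,80,410,180),6)
d=np.load("w13.npz"); im=d["color"][110:280,240:400,::-1]; cv2.imwrite("pics/w13c.png",cv2.resize(im,None,fx=3.5,fy=3.5,interpolation=cv2.INTER_CUBIC))
for t in teal(d)[0]: print(t,ray(d,t[1],86).round(1))
E
```

```text
23.2 [ 484.17054685 -225.71600374  122.50157841] [3.13852239e+00 2.44530809e-03 1.51619248e+00] 7.098161271019782 [ 0.07028378 -0.13124646  1.46865102]
(np.int32(480), array([271.51, 148.1 ]), array([259, 138,  26,  23], dtype=int32)) [[ 507.7 -122.3   86. ]]
(np.int32(489), array([362.02, 148.82]), array([349, 139,  27,  22], dtype=int32)) [[ 607.3 -129.1   86. ]]
(np.int32(624), array([267.38, 240.33]), array([254, 228,  28,  26], dtype=int32)) [[ 502.  -225.9   86. ]]
(np.int32(680), array([366.96, 241.63]), array([353, 230,  30,  25], dtype=int32)) [[ 601.3 -233.1   86. ]]
```

View pics/w14.png

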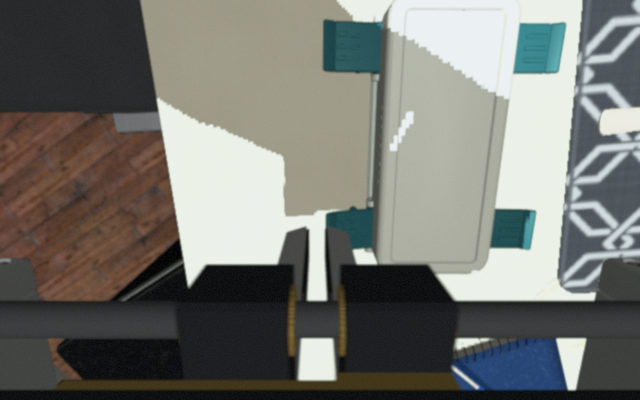

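View pics/s14.png

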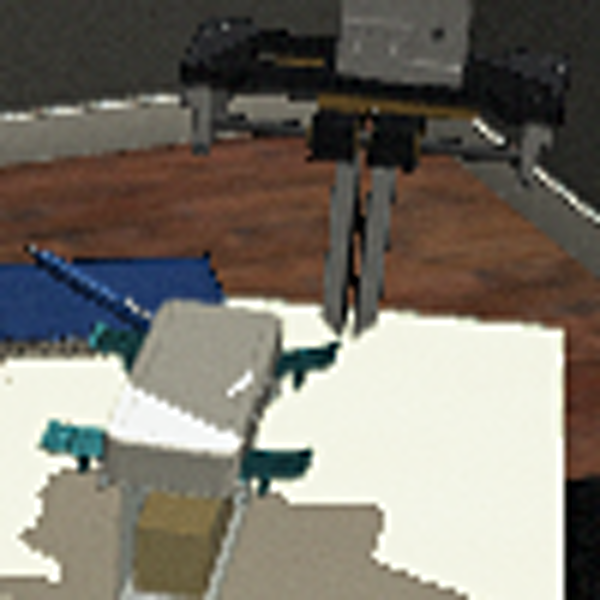

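View pics/w13c.png

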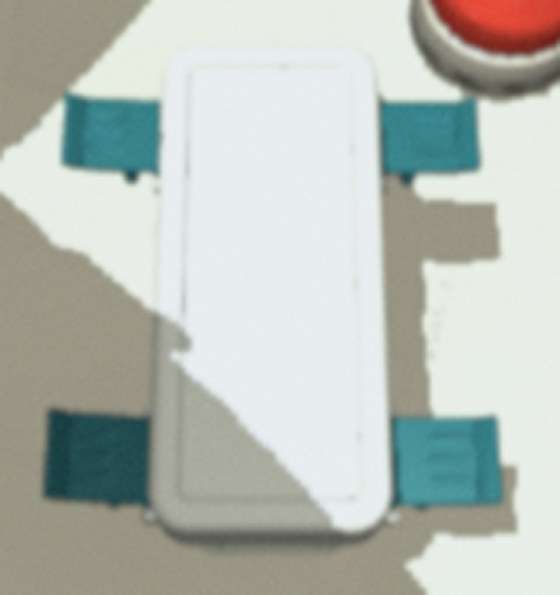

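Call:
{"api": "arm_command", "payload": {"deltas": [{"xyz": [0, 0, -0.012], "turn": [0, 0, 0]}, {"xyz": [0, 0, -0.0105], "turn": [0, 0, 0]}, {"xyz": [0, 0, -0.005], "turn": [0, 0, 0]}, {"xyz": [0, 0, -0.004], "turn": [0, 0, 0]}, {"xyz": [0.0015, 0, -0.005], "turn": [0, 0, 0]}, {"xyz": [0.0015, 0, -0.0045], "turn": [0, 0, 0]}, {"xyz": [0, 0, 0], "turn": [0, 0, 0]}]}}

```text
clock: 24.18
eef_pos: [487.0, -225.3, 80.3]
eef_rot: [3.139, 0.002, 1.517]
wrist_force: [0.8, -0.9, -0.6]
finger_gap: 0.3
```

```bash
python3 - <<'E'
from h import *
s=read_state(); print(s["clock"],s["eef_pos"],s["finger_gap"],s["wrist_force"])
c=cam("wrist"); save(c,"w15.png",(240,100,560,300),2.5)
c=cam("side"); save(c,"s15.png",(310,80,410,180),6)
E
```

```text
24.175 [ 486.97542611 -225.34097096   80.26595098] 0.2734513692604566 [ 0.79721301 -0.91819565 -0.58805047]
```

View pics/w15.png

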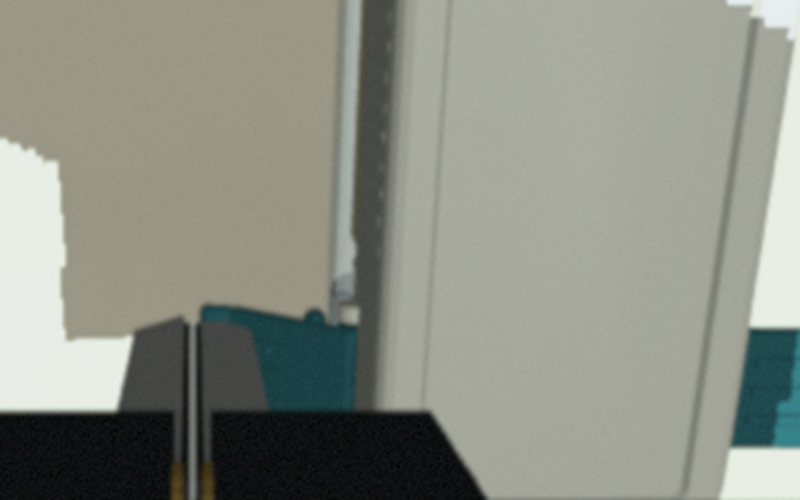

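View pics/s15.png

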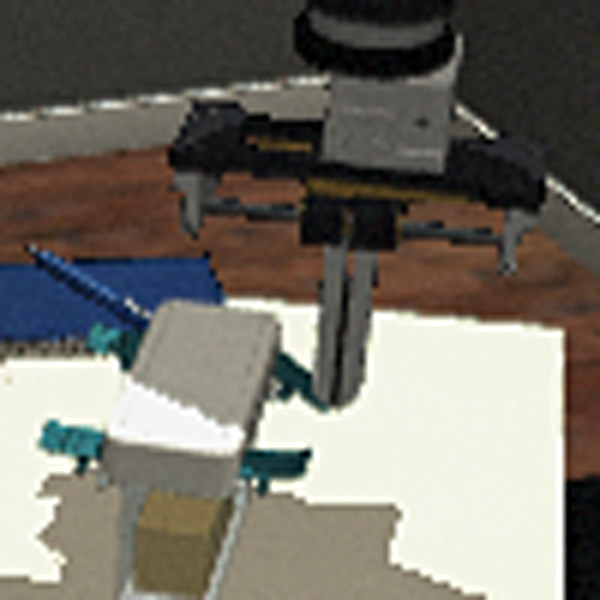

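Call:
{"api": "arm_command", "payload": {"deltas": [{"xyz": [0.003, -0.0002, -0.004], "turn": [0, 0, 0]}, {"xyz": [0.003, -0.0002, -0.003], "turn": [0, 0, 0]}, {"xyz": [0.002, 0, -0.002], "turn": [0, 0, 0]}, {"xyz": [0, 0, 0], "turn": [0, 0, 0]}]}}

```text
clock: 24.78
eef_pos: [495.1, -225.8, 71.4]
eef_rot: [3.139, 0.002, 1.516]
wrist_force: [-0.6, -0.9, 0.4]
finger_gap: 0.3
```

Call:
{"api": "arm_command", "payload": {"deltas": [{"xyz": [0.0015, 0, -0.001], "turn": [0, 0, 0]}, {"xyz": [0.0015, 0, -0.001], "turn": [0, 0, 0]}, {"xyz": [0, 0, 0], "turn": [0, 0, 0]}]}}

```text
clock: 25.15
eef_pos: [498.0, -225.8, 69.6]
eef_rot: [3.139, 0.002, 1.516]
wrist_force: [0.7, -0.2, 1.3]
finger_gap: 0.4
```

```bash
cat > sn.py <<'E'
import sys
from h import *
n=sys.argv[1]
s=read_state(); print(s["clock"],s["eef_pos"].round(1),round(s["finger_gap"],1),s["wrist_force"].round(1))
a=[cam("side")["color"][80:180,310:410,::-1],cam("scene")["color"][110:210,320:420,::-1]]
cv2.imwrite("pics/"+n+".png",cv2.resize(np.hstack(a),None,fx=4,fy=4,interpolation=cv2.INTER_CUBIC))
E
python3 sn.py p16
```

```text
25.15 [ 498.  -225.8   69.6] 0.4 [ 0.7 -0.2  1.3]
```

View pics/p16.png

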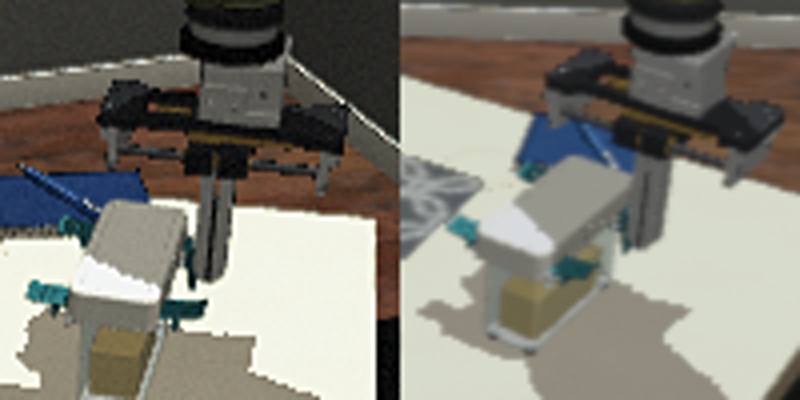

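Call:
{"api": "arm_command", "payload": {"deltas": [{"xyz": [0.001, 0, -0.002], "turn": [0, 0, 0]}, {"xyz": [0.001, 0, -0.001], "turn": [0, 0, 0]}, {"xyz": [0, 0, 0], "turn": [0, 0, 0]}]}}

```text
clock: 25.62
eef_pos: [499.8, -225.8, 66.4]
eef_rot: [3.139, 0.002, 1.517]
wrist_force: [-0.1, -0.5, 0.5]
finger_gap: 0.7
```

Call:
{"api": "arm_command", "payload": {"deltas": [{"xyz": [0.001, 0, 0], "turn": [0, 0, 0]}, {"xyz": [0.0005, 0, 0], "turn": [0, 0, 0]}, {"xyz": [0, 0, 0], "turn": [0, 0, 0]}]}}

```text
clock: 26.0
eef_pos: [500.8, -225.8, 66.5]
eef_rot: [3.141, 0.002, 1.517]
wrist_force: [-5.6, -0.8, 1.3]
finger_gap: 0.5
```

```bash
python3 sn.py p17;python3 - <<'E'
from h import *
c=cam("wrist"); save(c,"w17.png",(240,100,560,300),2.5)
E
```

```text
26.0 [ 500.8 -225.8   66.5] 0.5 [-5.6 -0.8  1.3]
```

View pics/p17.png

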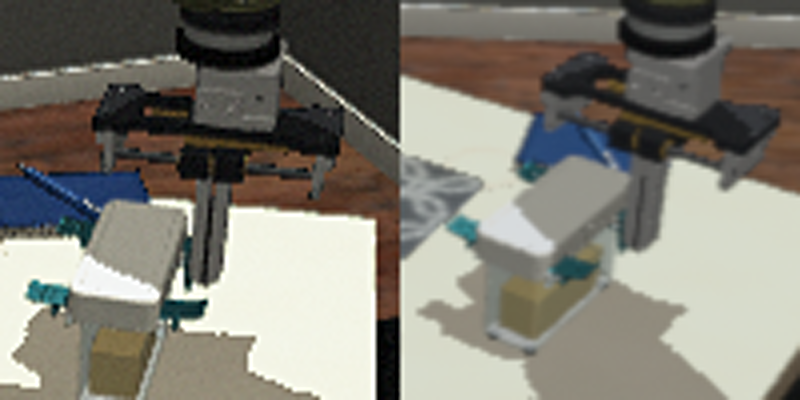

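View pics/w17.png

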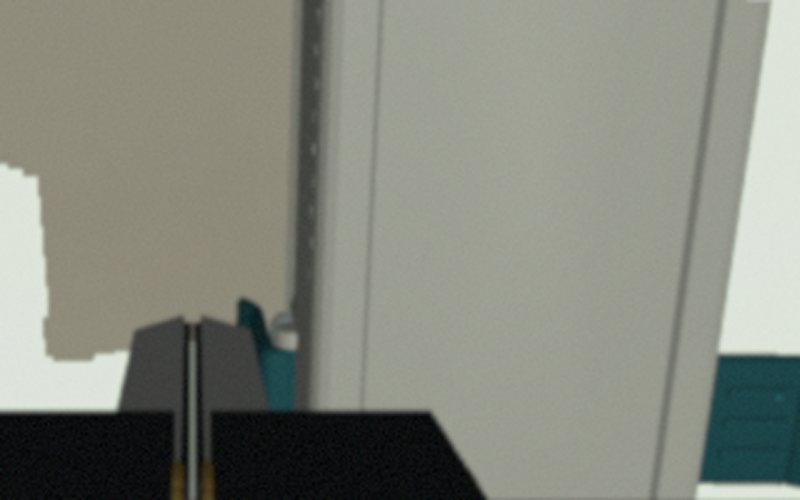

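Call:
{"api": "arm_command", "payload": {"deltas": [{"xyz": [0.0006, 0, 0], "turn": [0, 0, 0]}, {"xyz": [0, 0, 0], "turn": [0, 0, 0]}]}}

```text
clock: 26.4
eef_pos: [500.9, -225.8, 66.4]
eef_rot: [-3.141, 0.002, 1.516]
wrist_force: [-10.5, 1.3, 5.2]
finger_gap: 0.5
```

Call:
{"api": "arm_command", "payload": {"deltas": [{"xyz": [0.0006, 0, 0], "turn": [0, 0, 0]}, {"xyz": [0, 0, 0], "turn": [0, 0, 0]}]}}

```text
clock: 26.65
eef_pos: [500.9, -225.7, 66.4]
eef_rot: [-3.14, 0.002, 1.516]
wrist_force: [-15.1, 0.3, 7.7]
finger_gap: 0.4
```

Call:
{"api": "arm_command", "payload": {"deltas": [{"xyz": [-0.015, 0.0008, 0], "turn": [0, 0, 0]}, {"xyz": [-0.015, 0.0008, 0.01], "turn": [0, 0, 0]}, {"xyz": [0, 0, 0.045], "turn": [0, 0, 0]}, {"xyz": [0, 0, 0.045], "turn": [0, 0, 0]}, {"xyz": [0.038, 0.024, 0.0], "turn": [0, 0, 0]}, {"xyz": [0.038, 0.024, 0.0], "turn": [0, 0, 0]}, {"xyz": [0.038, 0.024, 0.0], "turn": [0, 0, 0]}, {"xyz": [0.038, 0.024, 0.0], "turn": [0, 0, 0]}, {"xyz": [0, 0, 0], "turn": [0, 0, 0]}, {"xyz": [0, 0, 0], "turn": [0, 0, 0]}]}}

```text
clock: 27.9
eef_pos: [624.1, -128.4, 166.3]
eef_rot: [3.14, 0.002, 1.517]
wrist_force: [0.0, 0.0, 0.1]
finger_gap: 0.4
```

```bash
python3 sn.py p18;python3 - <<'E'
from h import *
c=cam("wrist"); save(c,"w18.png")
for t in teal(c)[0]: print(t,ray(c,t[1],86).round(1))
E
```

```text
27.9 [ 624.1 -128.4  166.3] 0.4 [0.  0.  0.1]
(np.int32(1064), array([155.99, 209.86]), array([138, 193,  37,  34], dtype=int32)) [[ 504.2 -123.3   86. ]]
(np.int32(1268), array([293.45, 208.42]), array([273, 192,  42,  33], dtype=int32)) [[ 606.8 -127.9   86. ]]
```

View pics/p18.png

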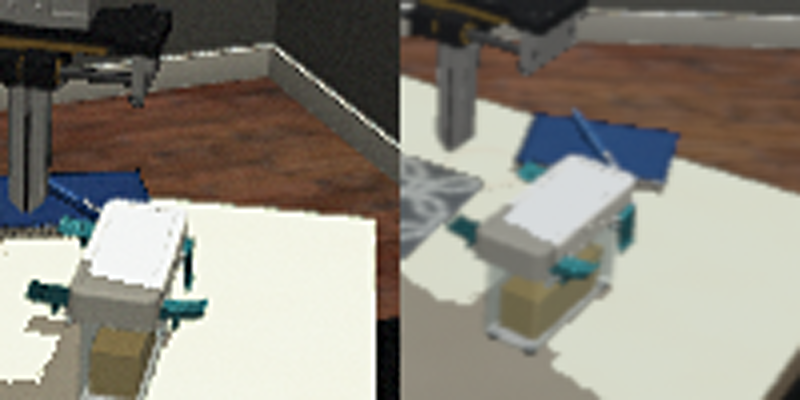

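View pics/w18.png

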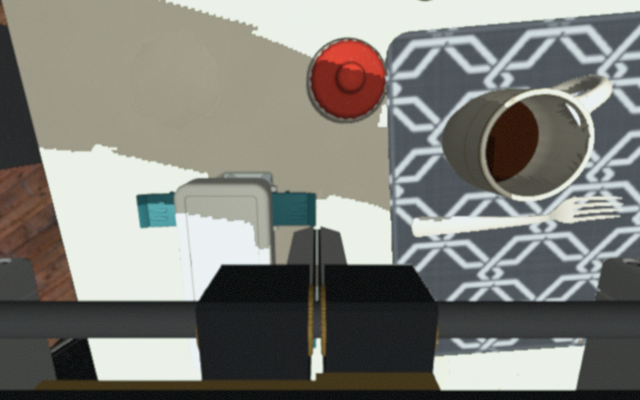

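Call:
{"api": "arm_command", "payload": {"deltas": [{"xyz": [0, 0, -0.04], "turn": [0, 0, 0]}, {"xyz": [0, 0, -0.02], "turn": [0, 0, 0]}, {"xyz": [0, 0, -0.008], "turn": [0, 0, 0]}, {"xyz": [0, 0, -0.005], "turn": [0, 0, 0]}, {"xyz": [0, 0, -0.004], "turn": [0, 0, 0]}, {"xyz": [-0.0015, 0, -0.005], "turn": [0, 0, 0]}, {"xyz": [-0.0015, 0, -0.004], "turn": [0, 0, 0]}, {"xyz": [-0.003, 0.0002, -0.004], "turn": [0, 0, 0]}, {"xyz": [-0.003, 0.0002, -0.003], "turn": [0, 0, 0]}, {"xyz": [-0.002, 0, -0.002], "turn": [0, 0, 0]}, {"xyz": [0, 0, 0], "turn": [0, 0, 0]}]}}

```text
clock: 29.42
eef_pos: [613.6, -127.7, 71.5]
eef_rot: [3.138, 0.002, 1.516]
wrist_force: [3.8, -0.1, -0.9]
finger_gap: 0.2
```

```bash
python3 sn.py p19;python3 - <<'E'
from h import *
c=cam("wrist"); save(c,"w19.png",(120,100,440,300),2.5)
E
```

```text
29.425 [ 613.6 -127.7   71.5] 0.2 [ 3.8 -0.1 -0.9]
```

View pics/p19.png

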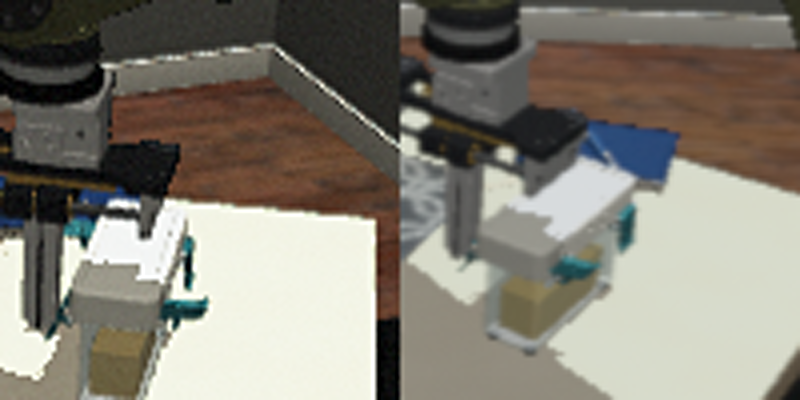

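View pics/w19.png

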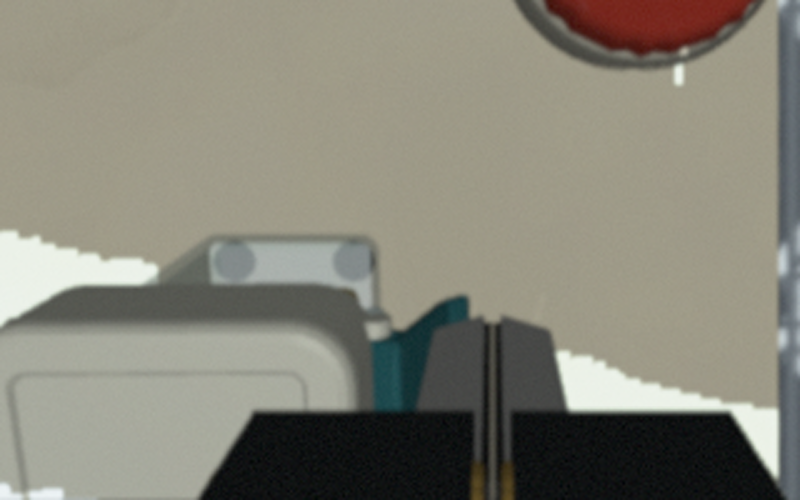

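Call:
{"api": "arm_command", "payload": {"deltas": [{"xyz": [-0.0015, 0, -0.002], "turn": [0, 0, 0]}, {"xyz": [-0.0015, 0, -0.002], "turn": [0, 0, 0]}, {"xyz": [-0.001, 0, -0.001], "turn": [0, 0, 0]}, {"xyz": [0, 0, 0], "turn": [0, 0, 0]}]}}

```text
clock: 30.08
eef_pos: [609.2, -127.8, 66.3]
eef_rot: [3.14, 0.002, 1.516]
wrist_force: [0.4, -0.0, -0.7]
finger_gap: 0.4
```

Call:
{"api": "arm_command", "payload": {"deltas": [{"xyz": [-0.001, 0, 0], "turn": [0, 0, 0]}, {"xyz": [0, 0, 0], "turn": [0, 0, 0]}]}}

```text
clock: 30.32
eef_pos: [608.5, -127.8, 66.6]
eef_rot: [3.139, 0.002, 1.516]
wrist_force: [-0.6, -0.2, 0.5]
finger_gap: 0.6
```

Call:
{"api": "arm_command", "payload": {"deltas": [{"xyz": [-0.001, 0, 0], "turn": [0, 0, 0]}, {"xyz": [0, 0, 0], "turn": [0, 0, 0]}]}}

```text
clock: 30.58
eef_pos: [608.1, -127.7, 66.8]
eef_rot: [3.137, 0.002, 1.517]
wrist_force: [5.5, 0.8, -1.7]
finger_gap: 0.6
```

Call:
{"api": "arm_command", "payload": {"deltas": [{"xyz": [-0.0008, 0, 0], "turn": [0, 0, 0]}, {"xyz": [0, 0, 0], "turn": [0, 0, 0]}]}}

```text
clock: 30.82
eef_pos: [608.0, -127.8, 67.1]
eef_rot: [3.136, 0.002, 1.517]
wrist_force: [10.5, -0.1, -2.7]
finger_gap: 0.5
```

Call:
{"api": "arm_command", "payload": {"deltas": [{"xyz": [0.016, -0.0008, 0], "turn": [0, 0, 0]}, {"xyz": [0.015, -0.0008, 0.01], "turn": [0, 0, 0]}, {"xyz": [0, 0, 0.045], "turn": [0, 0, 0]}, {"xyz": [0, 0, 0.045], "turn": [0, 0, 0]}, {"xyz": [-0.037, 0.002, 0.0], "turn": [0, 0, 0]}, {"xyz": [-0.037, 0.002, 0.0], "turn": [0, 0, 0]}, {"xyz": [-0.037, 0.002, 0.0], "turn": [0, 0, 0]}, {"xyz": [-0.036, 0.002, 0.0], "turn": [0, 0, 0]}, {"xyz": [0, 0, 0], "turn": [0, 0, 0]}, {"xyz": [0, 0, 0], "turn": [0, 0, 0]}]}}

```text
clock: 32.08
eef_pos: [491.4, -121.6, 166.9]
eef_rot: [3.138, 0.002, 1.516]
wrist_force: [-0.5, 0.3, -0.2]
finger_gap: 0.3
```

```bash
python3 sn.py p20
```

```text
32.075 [ 491.4 -121.6  166.9] 0.3 [-0.5  0.3 -0.2]
```

View pics/p20.png

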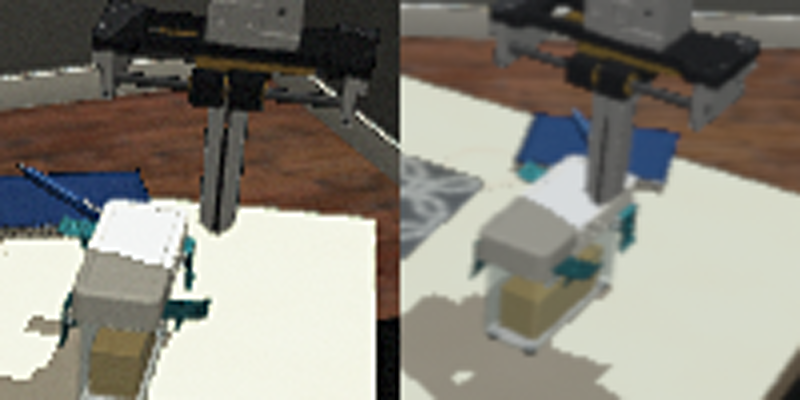

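Call:
{"api": "arm_command", "payload": {"deltas": [{"xyz": [-0.0015, 0, -0.04], "turn": [0, 0, 0]}, {"xyz": [0, 0, -0.02], "turn": [0, 0, 0]}, {"xyz": [0, 0, -0.008], "turn": [0, 0, 0]}, {"xyz": [0, 0, -0.005], "turn": [0, 0, 0]}, {"xyz": [0, 0, -0.004], "turn": [0, 0, 0]}, {"xyz": [0.0015, 0, -0.005], "turn": [0, 0, 0]}, {"xyz": [0.0015, 0, -0.004], "turn": [0, 0, 0]}, {"xyz": [0.003, -0.0002, -0.004], "turn": [0, 0, 0]}, {"xyz": [0.003, -0.0002, -0.003], "turn": [0, 0, 0]}, {"xyz": [0.002, 0, -0.002], "turn": [0, 0, 0]}, {"xyz": [0, 0, 0], "turn": [0, 0, 0]}]}}

```text
clock: 33.55
eef_pos: [500.5, -121.8, 71.5]
eef_rot: [3.139, 0.002, 1.516]
wrist_force: [-0.5, 1.0, -0.9]
finger_gap: 0.5
```

Call:
{"api": "arm_command", "payload": {"deltas": [{"xyz": [0.0015, 0, -0.002], "turn": [0, 0, 0]}, {"xyz": [0.0015, 0, -0.002], "turn": [0, 0, 0]}, {"xyz": [0.001, 0, -0.001], "turn": [0, 0, 0]}, {"xyz": [0, 0, 0], "turn": [0, 0, 0]}]}}

```text
clock: 34.05
eef_pos: [504.3, -121.8, 66.5]
eef_rot: [3.139, 0.002, 1.517]
wrist_force: [-1.6, -0.6, 0.6]
finger_gap: 0.2
```

Call:
{"api": "arm_command", "payload": {"deltas": [{"xyz": [0.001, 0, 0], "turn": [0, 0, 0]}, {"xyz": [0, 0, 0], "turn": [0, 0, 0]}]}}

```text
clock: 34.3
eef_pos: [505.1, -121.8, 66.5]
eef_rot: [3.14, 0.002, 1.516]
wrist_force: [-1.2, 0.1, 0.9]
finger_gap: 0.2
```

Call:
{"api": "arm_command", "payload": {"deltas": [{"xyz": [0.001, 0, 0], "turn": [0, 0, 0]}, {"xyz": [0.0008, 0, 0], "turn": [0, 0, 0]}, {"xyz": [0, 0, 0], "turn": [0, 0, 0]}]}}

```text
clock: 34.67
eef_pos: [505.6, -121.7, 66.5]
eef_rot: [-3.14, 0.002, 1.517]
wrist_force: [-14.0, 1.3, 9.2]
finger_gap: 0.4
```

Call:
{"api": "arm_command", "payload": {"deltas": [{"xyz": [0.0008, 0, 0], "turn": [0, 0, 0]}, {"xyz": [0, 0, 0], "turn": [0, 0, 0]}]}}

```text
clock: 34.92
eef_pos: [505.8, -121.6, 66.5]
eef_rot: [-3.139, 0.002, 1.517]
wrist_force: [-19.5, 0.6, 13.4]
finger_gap: 0.6
```

Call:
{"api": "arm_command", "payload": {"deltas": [{"xyz": [-0.017, 0.0008, 0], "turn": [0, 0, 0]}, {"xyz": [-0.015, 0.0008, 0.01], "turn": [0, 0, 0]}, {"xyz": [0, 0, 0.045], "turn": [0, 0, 0]}, {"xyz": [0, 0, 0.045], "turn": [0, 0, 0]}, {"xyz": [0.036, -0.0278, 0.0], "turn": [0, 0, 0]}, {"xyz": [0.036, -0.0278, 0.0], "turn": [0, 0, 0]}, {"xyz": [0.036, -0.0278, 0.0], "turn": [0, 0, 0]}, {"xyz": [0.036, -0.0278, 0.0], "turn": [0, 0, 0]}, {"xyz": [0, 0, 0], "turn": [0, 0, 0]}, {"xyz": [0, 0, 0], "turn": [0, 0, 0]}]}}

```text
clock: 36.17
eef_pos: [619.4, -231.1, 166.2]
eef_rot: [3.14, 0.002, 1.517]
wrist_force: [-0.2, 0.4, -0.2]
finger_gap: 0.7
```

```bash
python3 sn.py p21; python3 - <<'E'
from h import *
c=cam("wrist"); save(c,"w21.png")
E
```

```text
36.175 [ 619.4 -231.1  166.2] 0.7 [-0.2  0.4 -0.2]
```

View pics/p21.png

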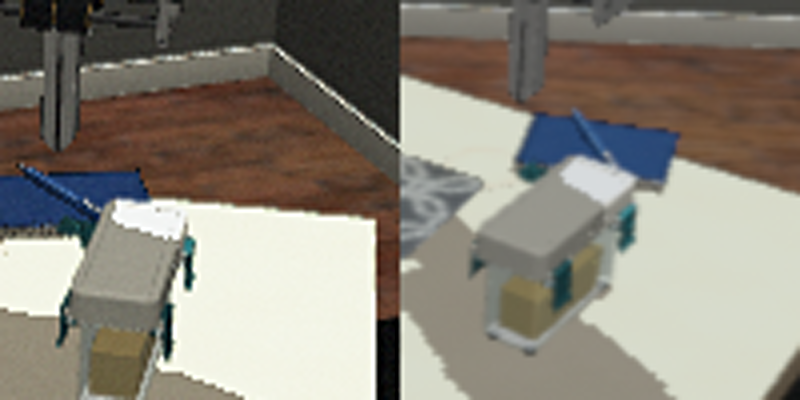

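View pics/w21.png

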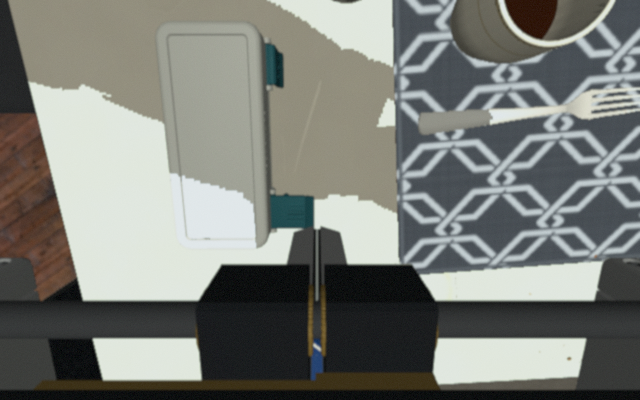

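Three clips hang straight down (side view: clips at about (190,262), (168,330), (63,320) in the picture). Now clip d.

Call:
{"api": "arm_command", "payload": {"deltas": [{"xyz": [0, -0.001, -0.04], "turn": [0, 0, 0]}, {"xyz": [0, 0, -0.02], "turn": [0, 0, 0]}, {"xyz": [0, 0, -0.008], "turn": [0, 0, 0]}, {"xyz": [0, 0, -0.005], "turn": [0, 0, 0]}, {"xyz": [0, 0, -0.004], "turn": [0, 0, 0]}, {"xyz": [-0.0015, 0, -0.005], "turn": [0, 0, 0]}, {"xyz": [-0.0015, 0, -0.004], "turn": [0, 0, 0]}, {"xyz": [-0.003, 0.0002, -0.004], "turn": [0, 0, 0]}, {"xyz": [-0.003, 0.0002, -0.003], "turn": [0, 0, 0]}, {"xyz": [-0.002, 0, -0.002], "turn": [0, 0, 0]}, {"xyz": [0, 0, 0], "turn": [0, 0, 0]}]}}

```text
clock: 37.7
eef_pos: [608.8, -232.0, 71.5]
eef_rot: [3.139, 0.002, 1.516]
wrist_force: [2.7, 0.5, -1.0]
finger_gap: 0.2
```

Call:
{"api": "arm_command", "payload": {"deltas": [{"xyz": [-0.0015, 0, -0.002], "turn": [0, 0, 0]}, {"xyz": [-0.0015, 0, -0.002], "turn": [0, 0, 0]}, {"xyz": [-0.0015, 0, -0.001], "turn": [0, 0, 0]}, {"xyz": [0, 0, 0], "turn": [0, 0, 0]}]}}

```text
clock: 38.2
eef_pos: [604.0, -232.0, 66.3]
eef_rot: [3.14, 0.002, 1.516]
wrist_force: [0.8, 0.2, -0.4]
finger_gap: 0.5
```

Call:
{"api": "arm_command", "payload": {"deltas": [{"xyz": [-0.001, 0, 0], "turn": [0, 0, 0]}, {"xyz": [0, 0, 0], "turn": [0, 0, 0]}]}}

```text
clock: 38.45
eef_pos: [603.5, -232.0, 66.5]
eef_rot: [3.139, 0.002, 1.516]
wrist_force: [2.9, -0.1, -2.6]
finger_gap: 0.5
```

Call:
{"api": "arm_command", "payload": {"deltas": [{"xyz": [-0.001, 0, 0], "turn": [0, 0, 0]}, {"xyz": [0, 0, 0], "turn": [0, 0, 0]}]}}

```text
clock: 38.7
eef_pos: [603.1, -232.1, 66.7]
eef_rot: [3.137, 0.003, 1.517]
wrist_force: [8.1, -1.8, -3.8]
finger_gap: 0.2
```

Call:
{"api": "arm_command", "payload": {"deltas": [{"xyz": [-0.001, 0, 0], "turn": [0, 0, 0]}, {"xyz": [0, 0, 0], "turn": [0, 0, 0]}]}}

```text
clock: 38.95
eef_pos: [602.8, -232.2, 67.1]
eef_rot: [3.135, 0.003, 1.516]
wrist_force: [11.9, -1.8, -4.1]
finger_gap: 0.5
```

Call:
{"api": "arm_command", "payload": {"deltas": [{"xyz": [0.016, -0.0008, 0], "turn": [0, 0, 0]}, {"xyz": [0.015, -0.0008, 0.01], "turn": [0, 0, 0]}, {"xyz": [0, 0, 0.045], "turn": [0, 0, 0]}, {"xyz": [0, 0, 0.045], "turn": [0, 0, 0]}, {"xyz": [-0.03, -0.015, 0.03], "turn": [0, 0, 0]}, {"xyz": [-0.03, -0.015, 0.03], "turn": [0, 0, 0]}, {"xyz": [-0.03, -0.015, 0.03], "turn": [0, 0, 0]}, {"xyz": [0, -0.01, 0.0], "turn": [0, 0, 0]}, {"xyz": [0, 0, 0], "turn": [0, 0, 0]}, {"xyz": [0, 0, 0], "turn": [0, 0, 0]}]}}

```text
clock: 40.2
eef_pos: [542.7, -287.9, 254.9]
eef_rot: [3.141, 0.001, 1.517]
wrist_force: [-1.2, -0.1, -1.0]
finger_gap: 0.5
```

```bash
python3 sn.py p22; python3 - <<'E'
from h import *
c=cam("wrist"); save(c,"w22.png"); save(c,"w22z.png",(240,30,400,210),3.3); np.savez("w22.npz",**c)
for t in teal(c)[0]: print(t,ray(c,t[1],80).round(1))
E
```

```text
40.2 [ 542.7 -287.9  254.9] 0.5 [-1.2 -0.1 -1. ]
(np.int32(59), array([281.17,   9.59]), array([280,   0,   4,  21], dtype=int32)) [[ 519.3 -126.1   80. ]]
(np.int32(53), array([364.77,   9.17]), array([364,   0,   3,  22], dtype=int32)) [[ 594.7 -129.8   80. ]]
(np.int32(49), array([283.47, 124.31]), array([282, 113,   3,  24], dtype=int32)) [[ 513.6 -227.2   80. ]]
(np.int32(45), array([360.47, 124.33]), array([360, 113,   2,  25], dtype=int32)) [[ 588.4 -231.3   80. ]]
```

View pics/p22.png

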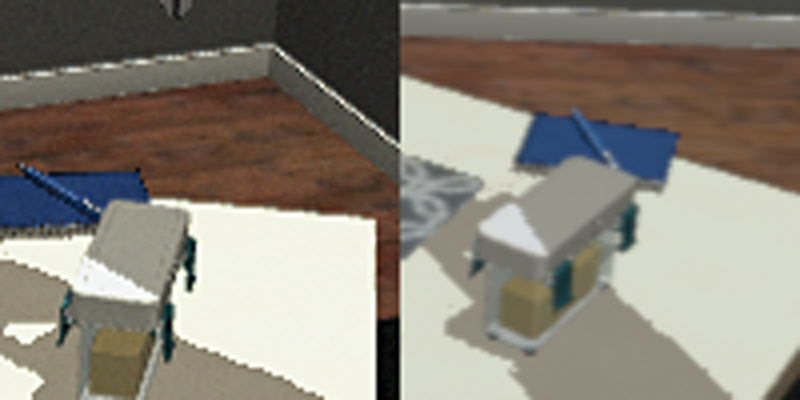

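View pics/w22z.png

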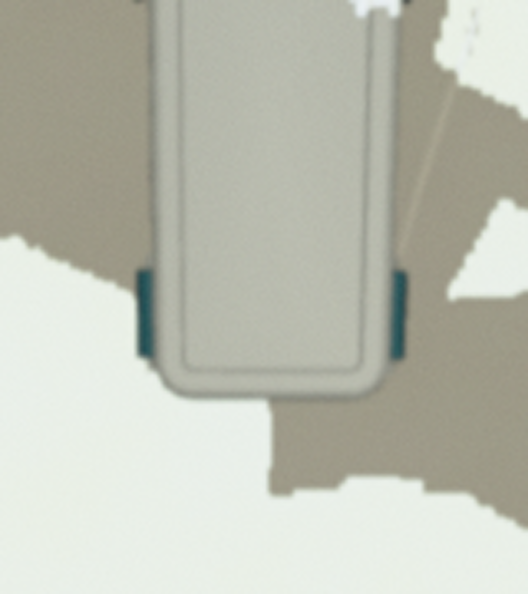

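```bash
python3 -c "
from cell import *
print(read_state()['wrist_force']); print(sign_off())"
```

```text
[ 0.32546793 -0.27033663  0.15422684]
the job is handed in; nothing more can be done
None
```

The box is closed: the lid is right way up and home on it, and all four clips are snapped shut. I signed off at about 40 s of the 72 s, with the gripper clear of everything.

**Flip and placing:** I gripped the lid upside down and stood it on its end. Then I gripped it again from its outer face, turned it right way up and lowered it onto the box. The plug slid in with under 3 N of force and seated with the lid centre at z = 93.4 mm, against 93 expected.

**Clips:** I closed them in the order a, c (diagonally opposite), b, d. Each was pushed 10 to 20 N against its hard stop.

**Last checks:**
- The final overhead wrist picture shows all four clips lying flat along the lid sides, 37 to 38 mm out from the middle line on both sides.
- The scene and side pictures show three clips hanging straight down. The fourth, clip d, is hidden in those two views and shows only in the wrist picture.
- Clip b stopped about 1 mm further out than the other three. It held there at 19 N and looks the same as the rest, so I took it as home.
- The timer, pepper mill and apple were not touched; I did not measure their positions again at the end.

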